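# Unlock the praline cutter with its release pin and fit the knives

## Robot

A 7-joint arm with a two-finger parallel gripper is mounted at the origin on the work surface; the furniture and walls round the work are solid. World frame = base frame: x ahead of the robot, y to its left, z up, the work surface at z = 0. Lengths are in m, angles in degrees, forces in N, time in s.
With the tool pointing down it reaches from about 0.425 to 0.875 m from the base axis. Payload 4.7 kg.
Tool frame: the origin (TCP) lies midway between the tips of the shut fingers; the grasp point (between the pads) lies 19 mm behind it (env.grip_point_offset is the distance from the TCP to the grasp point, in m); z points along the fingers, y is the line along which they close (so a half turn about z gives the same grasp; the last joint's range is limited). The gripper opens to 87 mm and grips with 3 to 60 N. Pads are 19 mm wide; open, the fingers measure 117 mm over their backs; the gripper's body (75 mm by 190 mm) begins 51 mm behind the grasp point.
Start: joints at [0.808, 18.392, -4.016, 83.108, 1.295, 78.541, -3.26], TCP at [0.65, -0, 0.223] pointing down, gripper open.
Joint ranges: [-163.93, 163.93], [-17.29, 119.83], [-79.2, 71.16], [3.27, 140.29], [-89.18, 269.18], [5.43, 117.66], [-154.24, 154.24]. Speed limits (degrees/s): [147.25, 147.25, 180, 180, 180, 180, 180].

## Interface

Orientations are given as [roll, pitch, yaw] about the fixed x, y, z axes, in that order (R = Rz(yaw) Ry(pitch) Rx(roll)).
In Python, from cell import env gives the robot as it stands.
- The arm moves only by the shell command python3 -m jog 'ROWS' [FORCE]. ROWS is JSON, a list of rows, each a list of 7 numbers: the shift along the tool's x, y, z in m, then the turn, a rotation vector about the tool's x, y, z in rad, then the finger opening in m, from 0 to 0.087. A call has 1 to 12 rows; each row shifts and turns the commanded pose from where the row before left it, along the tool's axes as they then stand; what a row does not reach is not made up. A row lasts 1/12 s, in which the tool goes at most 41.7 mm and 7.16 degrees, less where a joint would pass 70% of its speed; a pose out of reach is approached as far as the arm can. A call is refused whole if a number of a shift passes 0.0417 or a number of a turn 0.125, either way. A call with a gripper value outside its range is refused whole. The fingers move at their own pace and stop on an object; FORCE is the grip in N (left out, the last holds). Time passes only in rows, so rows that do not move let the fingers close. It gives the time, the measured TCP pose, the force, the opening and the grip force at its end, in the units of the state.
- env.get_obs(): the state, without advancing time (a new reading comes with each control period).
- env.read_camera(name): name is "scene" or "side" or "wrist"; returns the picture (400x640x3 uint8, blue, green, red); there is no depth.
- env.get_calibration(name): a dict with "fov_y" (degrees; the focal length in pixels is half the picture's height over the tangent of half this angle, whatever the lens; pixels are square), "cx", "cy" (the principal point, pixels), "pose" (4x4, takes a point from camera to world coordinates). Camera axes: x right, y up, looking along -z (the intrinsics and any distortion apply to the point x, -y, -z); pixel columns grow to the right and rows downward; lengths in m; the calibration is good to about 2 mm. A picture is of the moment at which its call begins: read the wrist's pose just before it. get_calibration takes no time and is no camera call; for the wrist camera it gives the pose at the moment of the call.
- env.sign_off(): hands the job in; it is judged then, once.
The state is a dict: "time_s": time; "qpos": joint angles; "joint_velocities": joint speeds; "effort": joint torques, N m; "tool_pos": TCP position; "tool_rot": TCP orientation; "force": force on the tool from outside, world axes, zero at the start; "wrist_torque": the same for the moment, N m; "grip_width": finger opening in m; "grasp_force": force on a finger pad.
Only numpy, scipy, OpenCV 4.12 (cv2) and the standard library are available. Lean on these libraries where they do the work, as an engineer would, in place of code of your own. Each camera call takes 0.05 s, during which the arm holds its last target. There are 200 camera calls.

## Task

Open the praline cutter by pushing its orange-handled release pin down through the slot in the black latch housing until the lid springs open, then thread every flat knife lying on the table onto the square drive shaft in the bowl, each turned so that its bore fits and lying flat, in any order. Then shut the lid until it is hooked again, and leave the pin standing in its holder. Do not disturb the sugar tin or the kitchen timer.

Things in the scene. Friction and masses are not known exactly. Their poses are not given: they have to be found in the camera images.
- cutter: bench praline cutter, fixed, 340 x 176 mm: white base 45 mm high, steel bowl (inside radius 71 mm, floor z = 0.050, rim 0.104), white motor hood (98 mm high) with the lid hinge behind it, black latch housing (67 x 64 mm, top z = 0.108) at the other end. Origin: on the table under the bowl's axis; own +x points to the hinge and hood, -x to the latch housing, z up
- slot (a point): centre of the narrow slot in the aluminium cover on top of the black latch housing (z = 0.108), 118 mm from the bowl axis towards the cutter's -x; the slot is 11 mm wide along the cutter's x and 30 mm long along its y, through a cover 8 mm thick, the housing is hollow below
- tab (a point): middle of the top face of the hidden orange latch tab (34 x 34 mm), 42 mm below the slot's top (z = 0.066 at rest), straight below the slot; it sinks as it is pressed
- latch (a joint): rocker latch: 0 = at rest (hooked), grows to 0.30 rad as the tab is pressed down; 35 mm lever, so 0.2 rad is 7 mm of tab travel and takes about 5 N; sprung back to 0 when let go. The lid is free above about 0.18 rad
- lid (a joint): lid hinge angle: 0 = shut, about 0.01 when shut and hooked, 1.8 rad = fully open (13 degrees past upright). A spring swings it open by itself in about 2 s when the latch lets go, and holds it open; to shut it push against about 3 N at the front, and about 10 N over the last 15 mm until the hook snaps over the lid's bar
- lid_hinge (a point): point on the lid's hinge axis, in the middle: 100 mm from the bowl axis towards the cutter's +x, z = 0.112; the axis runs along the cutter's y
- lid_front (a point): point on the outer (upper) face of the lid's grey front tongue (52 mm wide), 180 mm from the hinge and moving with the lid; the tongue's edge is 14 mm further out. The lid is a clear disc of radius 79 mm with a black cap 12 mm high in its middle
- drive (a joint): angle of the drive shaft about its vertical axis; it turns stiffly (0.04 N m)
- drive_seat (a point): point on the axis of the upright drive shaft in the middle of the bowl, on the collar that the lowest knife rests on (z = 0.058). The shaft is 15 mm square above it, sides along this point's own x and y, 40 mm tall with a 6 mm tapered tip (top at z = 0.104)
- pin: release pin: steel rod 7 mm thick and 80 mm long below a black flange (28 mm across, 5 mm thick), above it an orange round handle 20 mm thick and 50 mm long. 0.09 kg. Origin at the rod's lower tip, own z up along the pin
- pin_grip (a point): point on the pin's axis in the middle of its orange handle, 110 mm above the tip
- holder: the pin's holder, fixed: grey block 46 x 46 mm, 86 mm high, on a 70 mm square steel foot, with a 14 mm square bore from top to bottom in which the pin stands, its flange resting on the block. Origin under its centre
- holder_mouth (a point): middle of the bore at the top of the holder (z = 0.086)
- knife_1: a flat two-winged steel cutting knife lying flat on the table, 104 mm long (along its own x), 5 mm thick (own z up, origin in the middle of its underside). Its middle part, 34 mm long, is 30 mm wide (along its own y) and has an 18 mm square bore through it, sides along x and y, centred on the origin; the wings beside it are up to 25 mm wide. 0.09 kg. Pinch it across the 30 mm middle. May be absent
- knife_2: a flat two-winged steel cutting knife lying flat on the table, 104 mm long (along its own x), 5 mm thick (own z up, origin in the middle of its underside). Its middle part, 34 mm long, is 30 mm wide (along its own y) and has an 18 mm square bore through it, sides along x and y, centred on the origin; the wings beside it are up to 25 mm wide. 0.09 kg. Pinch it across the 30 mm middle. May be absent
- knife_3: a flat two-winged steel cutting knife lying flat on the table, 104 mm long (along its own x), 5 mm thick (own z up, origin in the middle of its underside). Its middle part, 34 mm long, is 30 mm wide (along its own y) and has an 18 mm square bore through it, sides along x and y, centred on the origin; the wings beside it are up to 25 mm wide. 0.09 kg. Pinch it across the 30 mm middle. May be absent
- knife_4: a flat two-winged steel cutting knife lying flat on the table, 104 mm long (along its own x), 5 mm thick (own z up, origin in the middle of its underside). Its middle part, 34 mm long, is 30 mm wide (along its own y) and has an 18 mm square bore through it, sides along x and y, centred on the origin; the wings beside it are up to 25 mm wide. 0.09 kg. Pinch it across the 30 mm middle. May be absent
- sugar_tin: blue square tin, 73 x 69 x 62 mm, bystander; origin under its centre
- timer: white kitchen timer with red dial, 69 mm wide, 46 mm high, bystander; origin under its centre
Things that resemble listed ones, but are neither listed nor needed, are in the scene too. There is more than one size of the pin; the job needs the middle-sized.

How it is judged:
By the outcome, as a careful person would: the job done as asked, in the order asked, and still so for the second after the job is handed in, with the robot touching nothing.
Of knife_1, knife_2, knife_3, knife_4 only 2 to 4 are there at a start; the rules pass over those that are not, and their reading is None.
At some moment in a run one of knife_1, knife_2, knife_3, knife_4 may be knocked a few centimetres aside while the robot is not near it.
Once in a run the grip may slacken for a moment while it holds something.
It also fails if it takes over 210 s, if anything falls off the work surface, if the arm or the gripper's body presses on something with over 40 N, if the wrist force passes 120 N, or if a joint passes its speed limit or range.

## Working session

There is one attempt and no reset: what is moved stays moved. The work goes in short steps, Python scripts to look and compute and a shell command to move; the robot and the scene stay as the last step left them, time stands still between calls to the robot, and variables do not carry over. Pictures are saved under pics/ and viewed, at most 14 in all, crops included, and the job is handed in when it is done.

```bash
ls; mkdir -p pics
python3 - <<'E'
from cell import env
import cv2,numpy as np
np.set_printoptions(precision=4,suppress=True)
for n in ["scene","side","wrist"]:
    c=env.get_calibration(n);print(n,c)
    cv2.imwrite(f"pics/{n}0.png",env.read_camera(n))
o=env.get_obs();print(o)
E
```

```text
pics
scene {'fov_y': 52.173747993117715, 'cx': 324.23015663210856, 'cy': 200.82527226170822, 'pose': array([[-0.6586,  0.5478, -0.5159, -0.0199],
       [-0.7522, -0.4625,  0.4693,  0.513 ],
       [ 0.0185,  0.6972,  0.7167,  0.8066],
       [ 0.    ,  0.    ,  0.    ,  1.    ]])}
side {'fov_y': 45.615539543804644, 'cx': 320.5619517583169, 'cy': 211.727294847157, 'pose': array([[ 0.9966,  0.0491, -0.0668,  0.4362],
       [-0.0824,  0.6772, -0.7312, -0.7845],
       [ 0.0093,  0.7342,  0.6789,  0.8811],
       [ 0.    ,  0.    ,  0.    ,  1.    ]])}
wrist {'fov_y': 69.48379274183293, 'cx': 321.9079781540289, 'cy': 203.4665450838933, 'pose': array([[ 1.    , -0.0016,  0.0003,  0.6487],
       [ 0.0014,  0.9527,  0.304 ,  0.0845],
       [-0.0008, -0.304 ,  0.9527,  0.3841],
       [ 0.    ,  0.    ,  0.    ,  1.    ]])}
{'time_s': 0.15, 'qpos': array([ 0.8081, 18.4291, -4.0143, 83.1573,  1.294 , 78.5422, -3.2601]), 'joint_velocities': array([-0.0543, -0.1035,  0.0086, -0.2536,  0.0593, -0.0213, -0.112 ]), 'effort': array([  0.0002, -49.1794,  -0.4041, -31.2879,  -0.0639,   0.0404,
         0.0001]), 'tool_pos': array([ 0.6496, -0.0001,  0.2217]), 'tool_rot': array([-179.9167,    0.0045,   89.9999]), 'force': array([-0.8531, -0.8589,  0.452 ]), 'wrist_torque': array([-0.002 ,  0.0145, -0.0223]), 'grasp_force': 0.0, 'grip_width': 0.08695996031510482}
```

View pics/scene0.png

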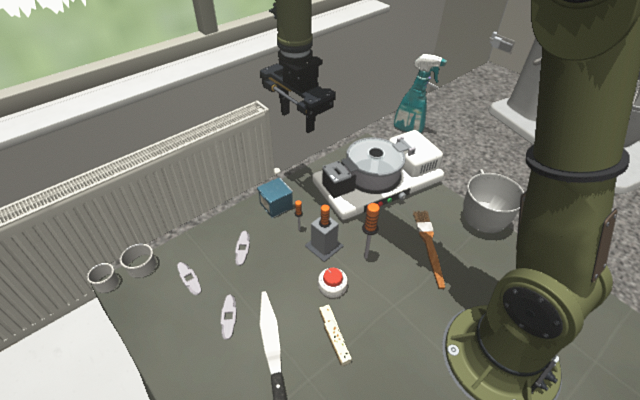

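View pics/side0.png

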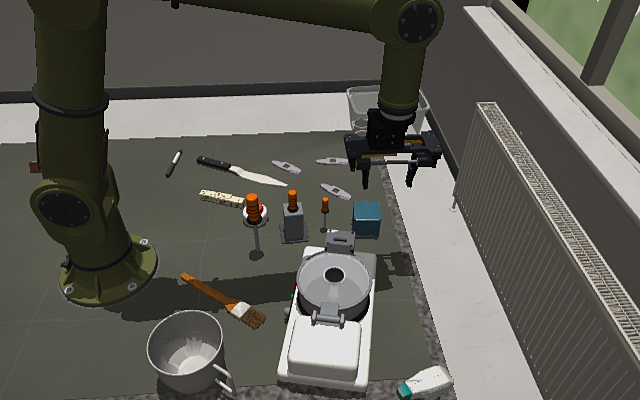

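View pics/wrist0.png

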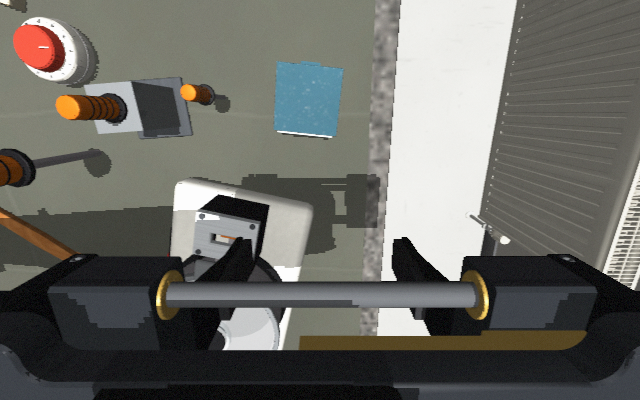

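Three orange-handled pins are visible in the scene picture: a large one at (372,220), one in the grey holder at (325,225) and a small one at (299,213). The listed pin stands in the holder and is mid-sized, so (325,225) fits. Three knives lie at (189,278), (242,247) and (228,316). The cutter's latch housing is at (338,180). I'll enlarge these to confirm.

```bash
cat > h.py <<'E'
from cell import env
import cv2,numpy as np
from scipy.spatial.transform import Rotation as R
np.set_printoptions(precision=4,suppress=True)
def ray(c,u,v):
    f=200/np.tan(np.radians(c["fov_y"]/2)); P=c["pose"]
    return P[:3,3],P[:3,:3]@np.array([(u-c["cx"])/f,-(v-c["cy"])/f,-1])
def cast(c,u,v,z):
    if isinstance(c,str): c=env.get_calibration(c)
    o,d=ray(c,u,v); return o+d*(z-o[2])/d[2]
def proj(c,p):
    if isinstance(c,str): c=env.get_calibration(c)
    f=200/np.tan(np.radians(c["fov_y"]/2)); P=c["pose"]
    q=P[:3,:3].T@(np.array(p)-P[:3,3]); return np.array([c["cx"]+f*q[0]/-q[2],c["cy"]-f*q[1]/-q[2]])
def shot(n,name=None):
    c=env.get_calibration(n); im=env.read_camera(n)
    if name: cv2.imwrite(f"pics/{name}.png",im)
    return c,im
def to(p,yaw):  # shift & turn in tool axes to reach p with tool down at yaw
    o=env.get_obs(); M=R.from_euler('xyz',o["tool_rot"],degrees=True)
    T=R.from_euler('xyz',[180,0,yaw],degrees=True)
    print("at",o["tool_pos"],o["tool_rot"],"shift(tool)",M.inv().apply(np.array(p)-o["tool_pos"]),"turn",(M.inv()*T).as_rotvec())
E
python3 - <<'E'
from h import *
a=cv2.imread("pics/scene0.png");b=cv2.imread("pics/wrist0.png")
x=cv2.resize(a[225:345,165:265],None,fx=4,fy=4,interpolation=2)[:, :400]
y=cv2.resize(a[185:285,285:385],None,fx=4,fy=4,interpolation=2)
out=np.zeros((480,800,3),np.uint8);out[:480,:400]=x;out[:400,400:]=y
cv2.imwrite("pics/c1.png",out)
for n,p in dict(k1=(189,278),k2=(242,247),k3=(228,316)).items(): print(n,cast("scene",*p,.005))
for n,p in dict(pin=(325,209),big=(372,207),small=(299,203)).items(): print(n,cast("scene",*p,.141))
C=env.get_calibration("wrist")
print("slot",cast(C,224,239,.108),"bowl?",cast("side",333,275,.125),"tin",cast(C,310,100,.062))
E
```

```text
k1 [0.5715 0.3883 0.005 ]
k2 [0.5684 0.2466 0.005 ]
k3 [0.4314 0.3717 0.005 ]
pin [0.439  0.0926 0.141 ]
big [0.3754 0.0078 0.141 ]
small [0.4908 0.1252 0.141 ]
slot [ 0.5463 -0.0429  0.108 ] bowl? [ 0.5203 -0.1623  0.125 ] tin [0.636  0.0959 0.062 ]
```

View pics/c1.png

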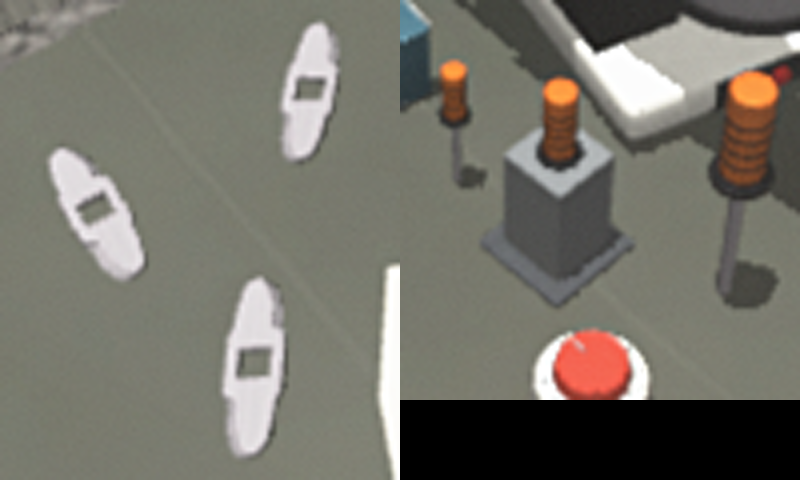

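The crop confirms it: the mid-sized pin is in the holder, with a smaller one to its left and a larger one to its right. All three knives have square bores. Next I'll move over the pin, then look.

```bash
python3 -m jog '[[0.015,-0.03,0,0,0,0,0.087],[0.015,-0.035,0,0,0,0,0.087],[0.015,-0.035,0,0,0,0,0.087],[0.015,-0.035,0,0,0,0,0.087],[0.015,-0.035,0,0,0,0,0.087],[0.015,-0.035,0,0,0,0,0.087],[0,0,0,0,0,0,0.087],[0,0,0,0,0,0,0.087],[0,0,0,0,0,0,0.087]]'
python3 - <<'E'
from h import *
to([.44,.09,.22],90)
c,im=shot("wrist","w1")
h=cv2.cvtColor(im,cv2.COLOR_BGR2HSV)
m=cv2.inRange(h,(8,140,120),(22,255,255))
n,l,s,ce=cv2.connectedComponentsWithStats(m)
for i in range(1,n):
    if s[i,4]>60: print(s[i],ce[i])
E
```

```text
time_s: 0.9
tool_pos: [0.4455, 0.0896, 0.2229]
tool_rot: [179.9, 0.0, 90.0]
force: [-0.8, 0.0, 0.2]
grip_width: 0.0875
grasp_force: 0.0
at [0.4455 0.0896 0.2229] [179.9219   0.0192  89.9973] shift(tool) [ 0.0004 -0.0055  0.0029] turn [ 0.0014  0.0003 -0.    ]
[394 178  15  16 166] [400.9458 185.8253]
[311 200  21  22 342] [321.0439 211.4064]
[157 274  11  24  92] [161.5543 285.6522]
[476 274  12  27  87] [481.7701 285.069 ]
[156 302   9  17  67] [159.5522 310.597 ]
[221 310  18  17 101] [229.5941 319.    ]
```

View pics/w1.png

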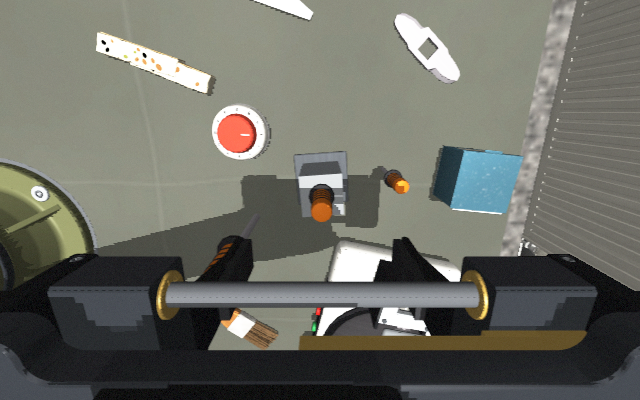

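Run:
```python
from h import *
p=cast("wrist",321,211.4,.141);print("pintop",p)
for uv in [(300,174),(343,174),(345,216),(300,216)]: print(cast("wrist",*uv,.086)[:2])
for uv in [(294,155),(347,152)]: print(cast("wrist",*uv,.005)[:2])
for n in("scene","side"):
    im=cv2.imread(f"pics/{n}0.png");h=cv2.cvtColor(im,cv2.COLOR_BGR2HSV);m=cv2.inRange(h,(5,140,120),(22,255,255))
    k,l,s,ce=cv2.connectedComponentsWithStats(m)
    print(n,proj(n,[p[0],p[1],.116]),[(ce[i],s[i,:4]) for i in range(1,k) if s[i,4]>40 and abs(ce[i]-proj(n,[p[0],p[1],.116])).max()<20])
to([p[0],p[1],.097],90)
```

```text
pintop [0.4444 0.0885 0.141 ]
[0.4222 0.111 ]
[0.4676 0.111 ]
[0.4708 0.0639]
[0.4211 0.0639]
[0.4088 0.1194]
[0.4783 0.1233]
scene [324.5655 214.2938] [(array([324.7164, 208.3881]), array([321, 204,   9,  10], dtype=int32))]
side [291.4611 199.448 ] []
at [0.4459 0.0894 0.2228] [179.9488   0.0057  89.9442] shift(tool) [-0.0009 -0.0016  0.1258] turn [ 0.0009  0.0001 -0.001 ]
```

```bash
python3 -m jog '[[-0.001,-0.0016,0.02,0,0,0,0.087],[0,0,0.025,0,0,0,0.087],[0,0,0.025,0,0,0,0.087],[0,0,0.025,0,0,0,0.087],[0,0,0.02,0,0,0,0.087],[0,0,0.01,0,0,0,0.087],[0,0,0,0,0,0,0.01],[0,0,0,0,0,0,0.01],[0,0,0,0,0,0,0.01],[0,0,0,0,0,0,0.01],[0,0,0,0,0,0,0.01],[0,0,0,0,0,0,0.01]]' 40
python3 -m jog '[[0,0,0,0,0,0,0.01],[0,0,0,0,0,0,0.01],[0,0,0,0,0,0,0.01],[0,0,0,0,0,0,0.01]]' 40
```

```text
time_s: 1.95
tool_pos: [0.4441, 0.0891, 0.0985]
tool_rot: [179.9, -0.0, 90.0]
force: [-0.2, -0.3, -0.2]
grip_width: 0.0548
grasp_force: 0.0
time_s: 2.28
tool_pos: [0.4434, 0.089, 0.0976]
tool_rot: [180.0, 0.0, 90.0]
force: [0.4, 1.2, 0.7]
grip_width: 0.0287
grasp_force: 0.0
```

```bash
python3 -m jog '[[0,0,0,0,0,0,0.01],[0,0,0,0,0,0,0.01],[0,0,0,0,0,0,0.01],[0,0,0,0,0,0,0.01],[0,0,-0.01,0,0,0,0.01],[0,0,-0.03,0,0,0,0.01],[0,0,-0.03,0,0,0,0.01],[0,0,-0.03,0,0,0,0.01],[0,0,-0.03,0,0,0,0.01],[0,0,-0.02,0,0,0,0.01],[0,0,0,0,0,0,0.01]]' 40
python3 -m jog '[[-0.02,0.01,0,0,0,0,0.01],[-0.02,0.01,0,0,0,0,0.01],[-0.02,0.01,0,0,0,0,0.01],[-0.02,0.01,0,0,0,0,0.01],[-0.02,0.01,0,0,0,0,0.01],[-0.02,0,0,0,0,0,0.01],[-0.02,0,0,0,0,0,0.01],[0,0,0,0,0,0,0.01],[0,0,0,0,0,0,0.01],[0,0,0,0,0,0,0.01],[0,0,0,0,0,0,0.01]]' 40
python3 - <<'E'
from h import *
c,im=shot("wrist","w2"); print(c["pose"][:3,3])
E
```

```text
time_s: 3.2
tool_pos: [0.4458, 0.0896, 0.2531]
tool_rot: [179.5, -0.1, 90.0]
force: [0.7, 0.1, 0.3]
grip_width: 0.0195
grasp_force: 40.0
time_s: 4.12
tool_pos: [0.4932, -0.0497, 0.2474]
tool_rot: [-180.0, -0.0, 90.1]
force: [0.6, 0.1, -0.5]
grip_width: 0.0189
grasp_force: 40.0
[0.4921 0.0348 0.4099]
```

View pics/w2.png

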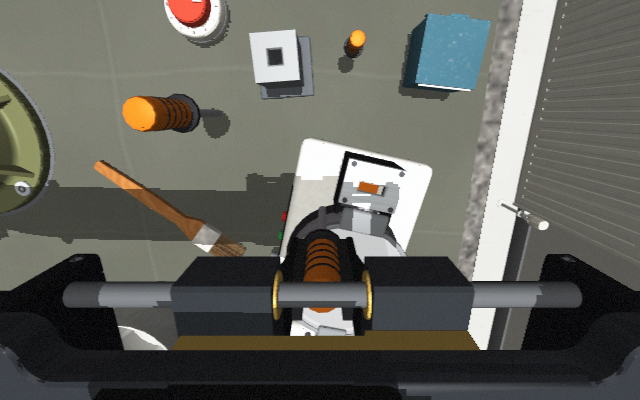

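Run:
```python
from h import *
im=cv2.imread("pics/w2.png")
cv2.imwrite("pics/c2.png",cv2.resize(im[130:250,290:440],None,fx=5,fy=5,interpolation=2))
```

```text
(no output)
```

View pics/c2.png

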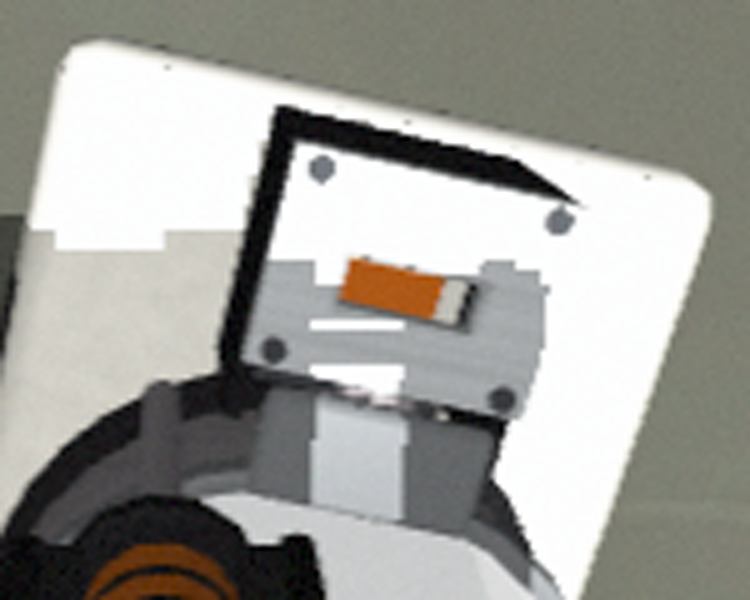

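Run:
```python
from h import *
c=env.get_calibration("wrist")
g=lambda u,v,z:cast(c,290+u/5,130+v/5,z)[:2]
S=[g(*p,.108) for p in [(322,168),(559,221),(502,400),(274,350)]]
print("screws",S,np.mean(S,0))
Q=np.array([g(*p,.108) for p in [(347,260),(477,285),(467,327),(340,300)]]);print("slot",Q,Q.mean(0),np.linalg.norm(np.diff(Q,axis=0),axis=1))
for d in (S[1]-S[0],S[2]-S[3],S[0]-S[3],S[1]-S[2],Q[1]-Q[0],Q[2]-Q[3]): print(np.degrees(np.arctan2(d[1],d[0])),np.linalg.norm(d))
a=[cast(c,*p,.045)[:2] for p in [(312,140),(426,165)]];d=a[1]-a[0];print("base",a,np.degrees(np.arctan2(d[1],d[0])))
print("mouth",cast(c,275,57,.086), env.get_obs()["tool_pos"])
```

```text
screws [array([ 0.5267, -0.0173]), array([ 0.5776, -0.0285]), array([ 0.5685, -0.0688]), array([ 0.5177, -0.0574])] [ 0.5476 -0.043 ]
slot [[ 0.5328 -0.0372]
 [ 0.5611 -0.0426]
 [ 0.5596 -0.052 ]
 [ 0.5317 -0.046 ]] [ 0.5463 -0.0445] [0.0288 0.0096 0.0286]
-12.38520435093101 0.05212093180529232
-12.659890305188748 0.05208149881207387
77.34346950636676 0.041095855066497995
77.28963409769061 0.04134574691517345
-10.881105584597274 0.028829590903610883
-12.11297263668004 0.028566173528518563
base [array([0.4802, 0.0011]), array([ 0.6252, -0.0297])] -11.971846568903436
mouth [0.4445 0.0874 0.086 ] [ 0.4933 -0.0497  0.2475]
```

```bash
python3 -m jog '[[0.0017,0.0137,0,0,0,0,0.01],[0.002,0.02,0,0,0,0,0.01],[0.003,0.02,0,0,0,0,0.01],[0,0,0.015,0,0,0.108,0.01],[0,0,0.018,0,0,0.108,0.01],[0,0,0,0,0,0,0.01],[0,0,0,0,0,0,0.01],[0,0,0,0,0,0,0.01],[0,0,0,0,0,0,0.01],[0,0,0,0,0,0,0.01]]' 40
python3 - <<'E'
from h import *
to([.547,-.043,.2145],77.6)
L=[]
for n in("scene","side"):
    c,im=shot(n); u=proj(c,[.547,-.044,.12]).astype(int);print(n,u,proj(c,[.547,-.044,.108]))
    L.append(cv2.resize(im[u[1]-45:u[1]+25,u[0]-33:u[0]+33],(400,424),interpolation=cv2.INTER_CUBIC))
cv2.imwrite("pics/c3.png",np.hstack(L))
E
```

```text
time_s: 5.0
tool_pos: [0.5477, -0.0442, 0.2159]
tool_rot: [179.9, -0.0, 77.7]
force: [-0.2, 0.1, -0.7]
grip_width: 0.0189
grasp_force: 40.0
at [ 0.5477 -0.0442  0.2159] [179.8757  -0.0235  77.6977] shift(tool) [ 0.0011 -0.0009  0.0014] turn [ 0.0022 -0.0004  0.0017]
scene [337 165] [336.8997 169.4073]
side [339 234] [339.2546 238.5905]
```

View pics/c3.png

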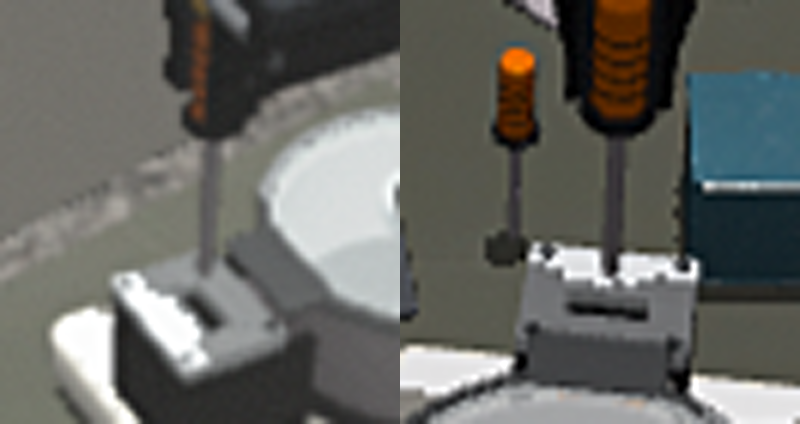

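```bash
python3 -m jog '[[0.001,-0.001,0.006,0,0,0,0.01],[0,0,0.006,0,0,0,0.01],[0,0,0.005,0,0,0,0.01],[0,0,0.005,0,0,0,0.01],[0,0,0.005,0,0,0,0.01],[0,0,0.005,0,0,0,0.01],[0,0,0,0,0,0,0.01],[0,0,0,0,0,0,0.01]]' 40
```

```text
time_s: 5.77
tool_pos: [0.5462, -0.0432, 0.1821]
tool_rot: [-180.0, 0.0, 77.6]
force: [0.8, 0.4, -0.5]
grip_width: 0.019
grasp_force: 40.0
```

```bash
python3 -m jog '[[0,0,0.006,0,0,0,0.01],[0,0,0.006,0,0,0,0.01],[0,0,0.006,0,0,0,0.01],[0,0,0.005,0,0,0,0.01],[0,0,0.004,0,0,0,0.01],[0,0,0.003,0,0,0,0.01],[0,0,0.003,0,0,0,0.01],[0,0,0,0,0,0,0.01],[0,0,0,0,0,0,0.01]]' 40
python3 - <<'E'
from h import *
c,im=shot("side","s1")
E
```

```text
time_s: 6.52
tool_pos: [0.5463, -0.043, 0.1499]
tool_rot: [180.0, -0.0, 77.6]
force: [-1.8, 0.3, 4.6]
grip_width: 0.019
grasp_force: 40.0
```

```bash
python3 -m jog '[[0,0,0.0015,0,0,0,0.01],[0,0,0.001,0,0,0,0.01],[0,0,0,0,0,0,0.01],[0,0,0,0,0,0,0.01],[0,0,0,0,0,0,0.01],[0,0,0,0,0,0,0.01],[0,0,0,0,0,0,0.01],[0,0,0,0,0,0,0.01],[0,0,0,0,0,0,0.01],[0,0,0,0,0,0,0.01],[0,0,0,0,0,0,0.01],[0,0,0,0,0,0,0.01]]' 40
python3 - <<'E'
from h import *
c,im=shot("side","s2")
E
```

```text
time_s: 7.57
tool_pos: [0.5465, -0.0432, 0.1473]
tool_rot: [180.0, 0.0, 77.6]
force: [-1.1, -0.4, 4.8]
grip_width: 0.0192
grasp_force: 40.0
```

View pics/s2.png

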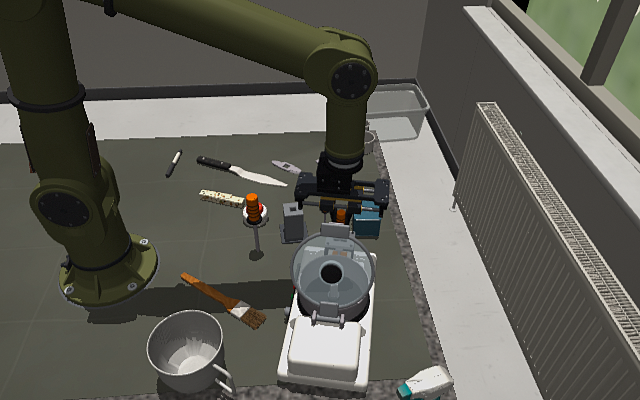

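The side view shows the lid already lifting, with the tongue at (337,228). I'll wait while it swings, then withdraw the pin.

```bash
python3 -m jog '[[0,0,0,0,0,0,0.01],[0,0,0,0,0,0,0.01],[0,0,0,0,0,0,0.01],[0,0,0,0,0,0,0.01],[0,0,0,0,0,0,0.01],[0,0,0,0,0,0,0.01],[0,0,0,0,0,0,0.01],[0,0,0,0,0,0,0.01],[0,0,0,0,0,0,0.01],[0,0,0,0,0,0,0.01],[0,0,0,0,0,0,0.01],[0,0,0,0,0,0,0.01]]' 40
python3 -m jog '[[0,0,-0.01,0,0,0,0.01],[0,0,-0.015,0,0,0,0.01],[0,0,-0.015,0,0,0,0.01],[0,0,-0.015,0,0,0,0.01],[0,0,-0.015,0,0,0,0.01],[0,0,-0.01,0,0,0,0.01],[0,0,0,0,0,0,0.01]]' 40
python3 - <<'E'
from h import *
c,im=shot("side","s3");c,im2=shot("scene","sc3")
cv2.imwrite("pics/c4.png",np.hstack([im[100:360,250:450],im2[60:320,260:460]]))
to([.4445,.0885,.216],90)
E
```

```text
time_s: 8.62
tool_pos: [0.5465, -0.0432, 0.1472]
tool_rot: [180.0, 0.0, 77.6]
force: [-1.6, -0.3, 4.4]
grip_width: 0.0191
grasp_force: 40.0
time_s: 9.2
tool_pos: [0.5478, -0.0432, 0.2294]
tool_rot: [179.8, -0.0, 77.6]
force: [1.2, -0.7, -1.1]
grip_width: 0.0192
grasp_force: 40.0
at [ 0.5464 -0.0432  0.2268] [179.9883   0.0029  77.6215] shift(tool) [ 0.1068 -0.1277  0.0107] turn [ 0.0002  0.0001 -0.216 ]
```

View pics/c4.png

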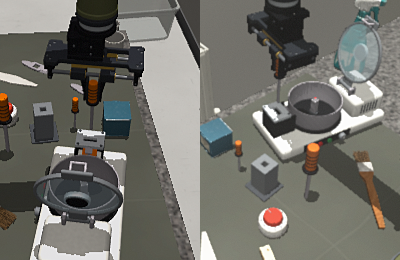

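```bash
python3 -m jog '[[0,0,0,0,0,-0.108,0.01],[0,0,0,0,0,-0.108,0.01],[0.022,-0.017,0,0,0,0,0.01],[0.022,-0.017,0,0,0,0,0.01],[0.022,-0.017,0,0,0,0,0.01],[0.022,-0.017,0,0,0,0,0.01],[0.022,-0.017,0,0,0,0,0.01],[0.0217,-0.017,0,0,0,0,0.01],[0,0,0,0,0,0,0.01],[0,0,0,0,0,0,0.01],[0,0,0,0,0,0,0.01],[0,0,0,0,0,0,0.01]]' 40
python3 -m jog '[[0,0,0.005,0,0,0,0.01],[0,0,0.01,0,0,0,0.01],[0,0,0.01,0,0,0,0.01],[0,0,0,0,0,0,0.01],[0,0,0,0,0,0,0.01]]'
python3 - <<'E'
from h import *
to([.4445,.0885,.216],90)
L=[]
for n in("scene","side"):
    c,im=shot(n); u=proj(c,[.4445,.0874,.1]).astype(int);print(n,u,proj(c,[.4445,.0874,.086]))
    L.append(cv2.resize(im[u[1]-45:u[1]+25,u[0]-33:u[0]+33],(400,424),interpolation=cv2.INTER_CUBIC))
cv2.imwrite("pics/c5.png",np.hstack(L))
E
```

```text
time_s: 10.3
tool_pos: [0.4447, 0.0874, 0.2265]
tool_rot: [-180.0, 0.0, 89.9]
force: [-0.1, 0.2, -0.4]
grip_width: 0.019
grasp_force: 40.0
time_s: 10.72
tool_pos: [0.4436, 0.0882, 0.2007]
tool_rot: [-179.9, 0.0, 90.0]
force: [0.7, -0.4, -0.9]
grip_width: 0.0191
grasp_force: 40.0
at [0.4436 0.0882 0.2007] [-179.8522    0.0306   89.9839] shift(tool) [ 0.0003  0.0009 -0.0153] turn [-0.0026  0.0005 -0.0003]
scene [324 218] [324.644  222.6886]
side [291 204] [291.9022 208.8393]
```

View pics/c5.png

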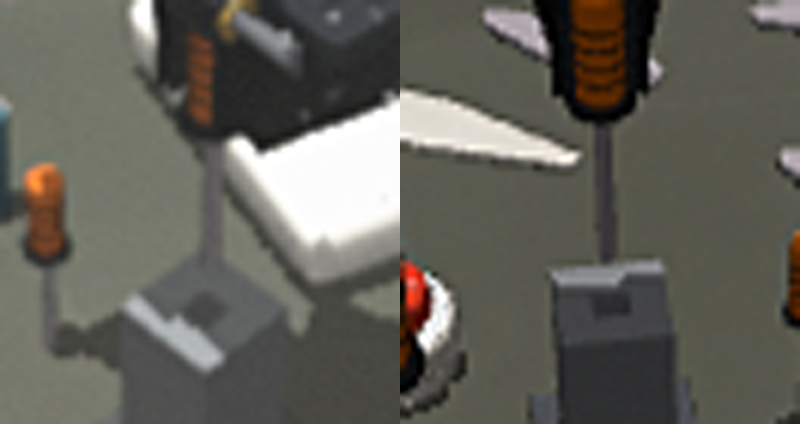

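```bash
python3 -m jog '[[0,0.001,0.008,0,0,0,0.01],[0,0,0.008,0,0,0,0.01],[0,0,0.01,0,0,0,0.01],[0,0,0.012,0,0,0,0.01],[0,0,0.012,0,0,0,0.01],[0,0,0.012,0,0,0,0.01],[0,0,0.012,0,0,0,0.01],[0,0,0.012,0,0,0,0.01],[0,0,0.01,0,0,0,0.01],[0,0,0.005,0,0,0,0.01],[0,0,0,0,0,0,0.01],[0,0,0,0,0,0,0.01]]'
```

```text
time_s: 11.82
tool_pos: [0.4453, 0.0886, 0.1009]
tool_rot: [-180.0, 0.0, 90.0]
force: [1.2, 0.2, -0.6]
grip_width: 0.0191
grasp_force: 40.0
```

```bash
python3 -m jog '[[0,0,0.0025,0,0,0,0.01],[0,0,0,0,0,0,0.04],[0,0,0,0,0,0,0.04],[0,0,0,0,0,0,0.04],[0,0,0,0,0,0,0.04],[0,0,-0.01,0,0,0,0.04],[0,0,-0.02,0,0,0,0.04],[0,0,-0.03,0,0,0,0.04],[0,0,-0.03,0,0,0,0.04],[0,0,-0.03,0,0,0,0.06],[0,0,-0.03,0,0,0,0.06]]'
python3 -m jog '[[0.02,0.01,0,0,0,0,0.06],[0.03,0.01,0,0,0,0,0.06],[0.03,0.01,0,0,0,0,0.06],[0.03,0.01,0,0,0,0,0.06],[0.03,0.01,0,0,0,0,0.06],[0.02,0.01,0,0,0,0,0.06],[0,0,0,0,0,0,0.06],[0,0,0,0,0,0,0.06],[0,0,0,0,0,0,0.06],[0,0,0,0,0,0,0.06]]'
cat > kn.py <<'E'
from h import *
def knives(name=None,show=True):
    c,im=shot("wrist",name); h=cv2.cvtColor(im,cv2.COLOR_BGR2HSV)
    m=cv2.inRange(h,(0,0,150),(180,45,255)); m[255:]=0
    cs,hi=cv2.findContours(m,cv2.RETR_CCOMP,cv2.CHAIN_APPROX_NONE); out=[]
    for i,k in enumerate(cs):
        ch=hi[0][i][2]
        if hi[0][i][3]>=0 or ch<0 or cv2.contourArea(k)<300: continue
        while ch>=0 and cv2.contourArea(cs[ch])<40: ch=hi[0][ch][0]
        if ch<0: continue
        P=np.array([cast(c,*q[0],.005)[:2] for q in k],np.float32)
        B=np.array([cast(c,*q[0],.005)[:2] for q in cs[ch]],np.float32)
        (o,s,a)=cv2.minAreaRect(P); bx=cv2.minAreaRect(B)
        d=P-P.mean(0); w,V=np.linalg.eigh(d.T@d); ax=V[:,1]; ang=np.degrees(np.arctan2(ax[1],ax[0]))%180
        out.append((bx[0],ang,sorted(s),bx[1]))
        if show: print("px",k.mean(0)[0],"bore",np.array(bx[0]),"rect",np.array(o),"long axis",ang,"size",np.array(sorted(s)),"bore size",np.array(bx[1]),"boreang",bx[2])
    return out
E
python3 - <<'E'
from kn import *
knives("w3"); print(env.get_obs()["tool_pos"])
E
```

```text
time_s: 12.73
tool_pos: [0.4452, 0.0885, 0.251]
tool_rot: [179.9, -0.0, 90.0]
force: [0.2, 0.5, -0.4]
grip_width: 0.0466
grasp_force: 0.0
time_s: 13.57
tool_pos: [0.5055, 0.247, 0.249]
tool_rot: [180.0, 0.0, 89.9]
force: [0.0, 0.3, 0.0]
grip_width: 0.0601
grasp_force: 0.0
px [240.1361  82.213 ] bore [0.3982 0.3678] rect [0.3986 0.3676] long axis 143.70882 size [0.0316 0.1045] bore size [0.0189 0.0185] boreang 53.781761169433594
px [376.8011  65.2955] bore [0.5759 0.3877] rect [0.5754 0.3877] long axis 175.3362 size [0.0306 0.1047] bore size [0.0196 0.019 ] boreang 84.78018951416016
px [494.6388 119.5276] bore [0.7156 0.4307] rect [0.7222 0.2888] long axis 94.07095 size [0.124  0.3417] bore size [0.0095 0.0089] boreang 45.993865966796875
[0.5055 0.247  0.249 ]
```

View pics/w3.png

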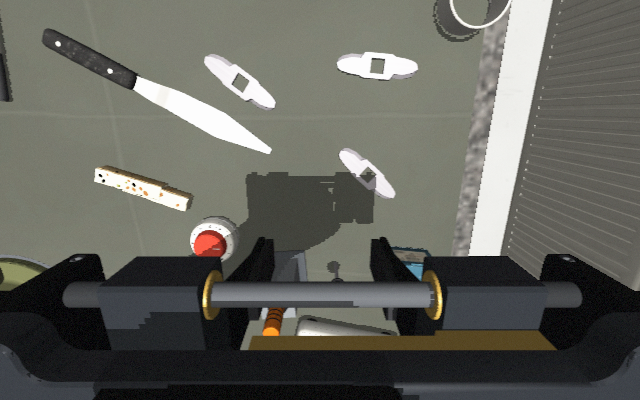

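The wrist view shows three knives: (240,82), (377,66) and a half-shadowed one at (368,173), plus the palette knife, timer and tin. I'll sample colours there so I can segment the shadowed knife.

Run:
```python
from kn import *
im=cv2.imread("pics/w3.png").astype(int)
for n,p in dict(lit=(350,160),shadK=(385,187),shadK2=(372,183),tableL=(420,150),tableS=(330,190),bore=(368,174),bore2=(364,172)).items(): print(n,im[p[1],p[0]])
for q in [(.568,.247),(.5715,.3883),(.4314,.3717)]: print(proj("wrist",[*q,.005]))
a=cv2.cvtColor(im.astype(np.uint8),cv2.COLOR_BGR2LAB).astype(int)
for v in range(146,202,3): print(v,' '.join('%3d'%(a[v,u,2]) for u in range(334,402,3)))
for i in [(228,316)]: print(cast("scene",*i,.005), proj("scene",[.3982,.3678,.005]))
```

```text
lit [247 245 247]
shadK [239 236 239]
shadK2 [125 122 127]
tableL [114 125 123]
tableS [112 124 122]
bore [61 67 69]
bore2 [115 129 129]
[365.8621 173.314 ]
[373.6262  64.9124]
[265.1952  78.9954]
146 135 134 136 134 134 135 134 136 135 133 136 135 136 134 134 135 136 135 136 134 135 134 135
149 136 136 136 126 125 127 133 134 135 134 135 134 135 135 135 134 134 136 135 134 135 136 135
152 136 135 126 128 127 126 124 126 135 134 134 134 134 134 134 134 134 135 135 135 135 135 136
155 136 135 127 127 127 127 127 127 126 135 134 135 136 134 135 135 135 135 135 134 135 135 135
158 135 136 127 127 127 127 127 127 126 126 128 134 135 136 135 134 134 133 134 135 134 135 134
161 134 135 136 127 127 127 128 127 127 127 127 127 135 135 135 134 135 135 135 135 135 136 136
164 135 136 135 134 127 127 127 127 127 127 127 127 127 134 136 135 136 136 134 135 135 136 134
167 136 135 136 136 133 127 127 127 127 127 127 133 127 127 133 134 135 136 136 135 135 135 135
170 135 135 136 134 134 130 127 127 127 128 133 135 135 127 127 131 136 135 135 135 135 135 134
173 137 133 132 133 133 132 127 127 127
[... 263 characters left out ...]
3 134 131 132 131 132 133 128 127 129 126 127 127 127 127 127 131 135 135 134 136
185 133 132 133 132 131 133 133 131 132 132 127 127 127 126 125 127 127 127 128 133 136 135 135
188 133 132 132 133 133 133 133 132 132 132 132 127 127 127 127 127 127 127 127 127 136 136 135
191 133 132 131 132 132 132 133 132 130 132 131 133 133 129 126 127 127 127 128 127 128 136 136
194 132 132 132 133 133 132 131 134 132 130 133 132 131 131 130 126 127 127 127 127 127 135 135
197 133 132 132 132 134 133 131 132 132 131 132 133 131 131 136 136 128 127 129 127 133 135 135
200 131 133 131 132 132 131 132 133 132 133 131 132 132 131 136 134 135 135 135 135 135 136 135
[0.4314 0.3717 0.005 ] [238.1065 325.838 ]
```

```bash
python3 - <<'E'
s=open('kn.py').read()
s=s.replace('h=cv2.cvtColor(im,cv2.COLOR_BGR2HSV)','h=cv2.cvtColor(cv2.GaussianBlur(im,(3,3),0),cv2.COLOR_BGR2LAB)')
s=s.replace('m=cv2.inRange(h,(0,0,150),(180,45,255))','m=cv2.inRange(h,(90,0,0),(255,255,130))')
s=s.replace('''        if show:''','''        if s[0]>.15 or s[1]>.15: out.pop(); continue
        if show:''')
open('kn.py','w').write(s)
E
python3 - <<'E'
from kn import *
knives("w4")
print(proj("side",[.3982,.3678,.005]),proj("side",[.4314,.3717,.005]))
E
```

```text
px [366.3731 173.6642] bore [0.5701 0.2455] rect [0.5698 0.245 ] long axis 137.90411 size [0.031  0.1036] bore size [0.0181 0.0179] boreang 46.58259963989258
px [239.7975  81.9684] bore [0.3989 0.3674] rect [0.3988 0.3674] long axis 143.14314 size [0.0307 0.104 ] bore size [0.0189 0.0181] boreang 53.35889434814453
px [376.5291  65.6686] bore [0.5754 0.387 ] rect [0.576  0.3872] long axis 175.3676 size [0.0306 0.1037] bore size [0.0187 0.0192] boreang 89.97230529785156
[273.8318 166.8802] [284.8188 165.6272]
```

```bash
python3 -m jog '[[0,0.022,0,0,0,0,0.06],[-0.0015,0.022,0,0,0,-0.1,0.06],[0,0,0.04,0,0,-0.105,0.06],[0,0,0.04,0,0,-0.105,0.06],[0,0,0.04,0,0,-0.105,0.06],[0,0,0.03,0,0,-0.105,0.06],[0,0,0.02,0,0,-0.105,0.06],[0,0,0,0,0,-0.105,0.06],[0,0,0,0,0,-0.105,0.06],[0,0,0,0,0,0,0.06],[0,0,0,0,0,0,0.06],[0,0,0,0,0,0,0.06]]'
python3 - <<'E'
from kn import *
to([.570,.2455,.0015],137.9); knives()
E
```

```text
time_s: 14.67
tool_pos: [0.5498, 0.2467, 0.0792]
tool_rot: [180.0, 0.0, 137.6]
force: [0.5, 0.6, 0.8]
grip_width: 0.0601
grasp_force: 0.0
at [0.5498 0.2467 0.0792] [179.9538   0.0436 137.6479] shift(tool) [-0.0157  0.0127  0.0777] turn [ 0.0008  0.0008 -0.0044]
px [336.14  216.705] bore [0.5692 0.2458] rect [0.5591 0.2553] long axis 138.12698 size [0.0308 0.076 ] bore size [0.018  0.0163] boreang 47.68318557739258
px [608.4259 176.5012] bore [0.7016 0.4417] rect [0.695  0.4404] long axis 178.41512 size [0.0534 0.069 ] bore size [0.0079 0.0206] boreang 80.10619354248047
px [472.4767 120.9806] bore [0.5748 0.3871] rect [0.5754 0.3867] long axis 177.50589 size [0.0318 0.1041] bore size [0.0182 0.0177] boreang 85.06265258789062
```

```bash
python3 -m jog '[[-0.008,0.006,0,0,0,-0.0044,0.06],[-0.0077,0.0065,0,0,0,0,0.06],[0,0,0.02,0,0,0,0.06],[0,0,0.02,0,0,0,0.06],[0,0,0.015,0,0,0,0.06],[0,0,0.012,0,0,0,0.06],[0,0,0.007,0,0,0,0.06],[0,0,0.0025,0,0,0,0.06],[0,0,0,0,0,0,0.06],[0,0,0,0,0,0,0.02],[0,0,0,0,0,0,0.02],[0,0,0,0,0,0,0.02]]' 40
python3 -m jog '[[0,0,0,0,0,0,0.02],[0,0,0,0,0,0,0.02],[0,0,0,0,0,0,0.02],[0,0,0,0,0,0,0.02],[0,0,0,0,0,0,0.02],[0,0,0,0,0,0,0.02],[0,0,0,0,0,0,0.02]]' 40
```

```text
time_s: 15.72
tool_pos: [0.5702, 0.2462, 0.0031]
tool_rot: [179.9, 0.1, 138.1]
force: [-0.4, -0.5, 0.5]
grip_width: 0.047
grasp_force: 0.0
time_s: 16.3
tool_pos: [0.5696, 0.2459, 0.0024]
tool_rot: [180.0, 0.0, 138.1]
force: [-1.0, 0.4, 3.0]
grip_width: 0.0285
grasp_force: 40.0
```

```bash
python3 -m jog '[[0,0,-0.01,0,0,0,0.02],[0,0,-0.02,0,0,0.1055,0.02],[0,0,-0.02,0,0,0.1055,0.02],[0,0,-0.02,0,0,0.1055,0.02],[0,0,-0.02,0,0,0.1055,0.02],[0,0,-0.02,0,0,0.1055,0.02],[0,0,-0.02,0,0,0.1055,0.02],[0,0,-0.02,0,0,0.1055,0.02],[0,0,-0.02,0,0,0.1055,0.02],[0,0,-0.02,0,0,0.1055,0.02],[0,0,-0.01,0,0,0.1055,0.02],[0,0,0,0,0,0,0.02]]' 40
python3 -m jog '[[-0.0338,0.0092,0,0,0,0,0.02],[-0.0338,0.0092,0,0,0,0,0.02],[-0.0338,0.0092,0,0,0,0,0.02],[-0.0338,0.0092,0,0,0,0,0.02],[-0.0338,0.0092,0,0,0,0,0.02],[-0.0338,0.0092,0,0,0,0,0.02],[-0.0338,0.0092,0,0,0,0,0.02],[-0.0338,0.0092,0,0,0,0,0.02],[-0.0338,0.0092,0,0,0,0,0.02],[-0.0338,0.0092,0,0,0,0,0.02],[-0.0338,0.0092,0,0,0,0,0.02],[-0.0338,0.0092,0,0,0,0,0.02]]' 40
python3 -m jog '[[0,0,0,0,0,0,0.02],[0,0,0,0,0,0,0.02],[0,0,0,0,0,0,0.02],[0,0,0,0,0,0,0.02]]' 40
python3 - <<'E'
from h import *
c,im=shot("wrist","w5"); to([.5217,-.159,.2],77.6)
u=proj(c,[.5217,-.159,.104]);print(u)
p=u.astype(int)
cv2.imwrite("pics/c6.png",cv2.resize(im[max(0,p[1]-75):p[1]+75,p[0]-100:p[0]+100],None,fx=4,fy=4,interpolation=2))
E
```

```text
time_s: 17.3
tool_pos: [0.5706, 0.2466, 0.2055]
tool_rot: [179.7, -0.2, 77.5]
force: [0.1, 0.3, -1.1]
grip_width: 0.0287
grasp_force: 40.0
time_s: 18.3
tool_pos: [0.5895, -0.1754, 0.2009]
tool_rot: [-179.9, -0.0, 77.9]
force: [0.5, 0.5, -1.1]
grip_width: 0.0286
grasp_force: 40.0
time_s: 18.63
tool_pos: [0.5904, -0.172, 0.2014]
tool_rot: [-179.9, -0.1, 77.9]
force: [1.0, 1.2, -0.7]
grip_width: 0.0286
grasp_force: 40.0
at [ 0.5905 -0.1719  0.2016] [-179.9474   -0.0484   77.8637] shift(tool) [-0.0019 -0.07    0.0016] turn [-0.0009 -0.0008  0.0046]
[249.2591 206.6282]
```

View pics/c6.png

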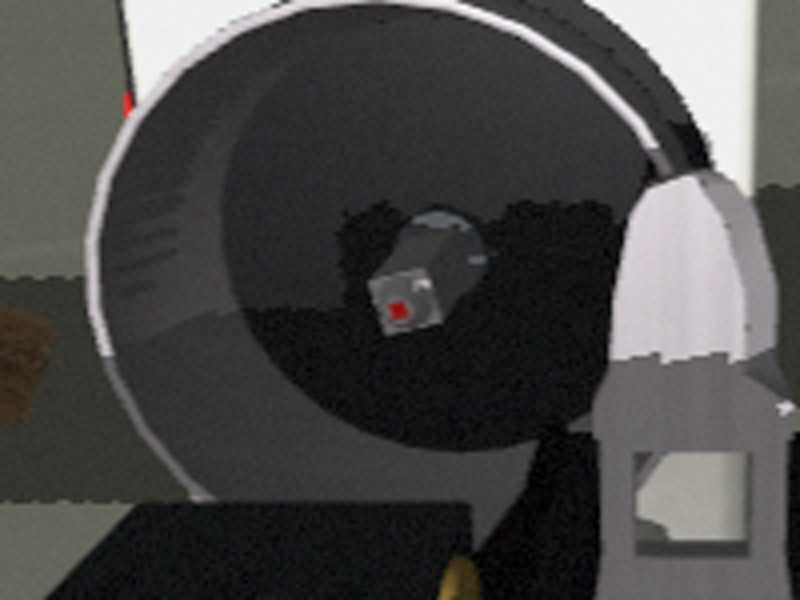

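Run:
```python
from h import *
c=env.get_calibration("wrist")
g=lambda q,z:cast(c,149+q[0]/4,131+q[1]/4,z)[:2]
S=np.array([g(q,.104) for q in [(369,284),(426,268),(441,321),(388,336)]]);print(S.mean(0))
for i in range(4):
    d=S[(i+1)%4]-S[i];print(np.degrees(np.arctan2(d[1],d[0]))%90,np.linalg.norm(d))
K=np.array([g(q,.2035) for q in [(635,452),(750,452),(750,555),(635,555)]]);print("bore",K.mean(0),np.linalg.norm(K[1]-K[0]),np.linalg.norm(K[1]-K[2]))
o=env.get_obs();M=R.from_euler('xyz',o["tool_rot"],degrees=True)
print("bore-TCP in tool",M.inv().apply(np.append(K.mean(0),.2)-o["tool_pos"]))
# bowl rim check: ellipse on rim
```

```text
[ 0.523  -0.1592]
3.9494669676223393 0.014299728852447397
89.33803730760374 0.013463107953003912
4.310658300810417 0.013504513109082673
2.732344959788989 0.0135077051807354
bore [ 0.5894 -0.1736] 0.017597423570497685 0.01784346843324599
bore-TCP in tool [-0.0019 -0.0007  0.0016]
```

```bash
python3 -m jog '[[0,0,0,0,0,-0.0855,0.02],[0,0,0,0,0,-0.0855,0.02],[0,0,0,0,0,-0.0855,0.02],[0.005,-0.022,0.01,0,0,0,0.02],[0.006,-0.022,0.02,0,0,0,0.02],[0.006,-0.0223,0.02,0,0,0,0.02],[0,0,0.02,0,0,0,0.02],[0,0,0.0166,0,0,0,0.02],[0,0,0,0,0,0,0.02],[0,0,0,0,0,0,0.02],[0,0,0,0,0,0,0.02],[0,0,0,0,0,0,0.02]]' 40
python3 - <<'E'
from h import *
c,im=shot("wrist","w6"); to([.523,-.1592,.115],92.6)
print(proj(c,[.523,-.1592,.104]), proj(c,[*env.get_obs()["tool_pos"][:2],.1175]))
g=cv2.cvtColor(im,cv2.COLOR_BGR2GRAY); print('    ',' '.join('%3d'%u for u in range(296,350,2)))
for v in range(222,290,2): print(v,' '.join('%3d'%g[v,u] for u in range(296,350,2)))
E
```

```text
time_s: 19.68
tool_pos: [0.5249, -0.1596, 0.117]
tool_rot: [179.9, 0.0, 92.4]
force: [-0.3, 0.3, -1.4]
grip_width: 0.0284
grasp_force: 40.0
at [ 0.5248 -0.1597  0.1169] [179.8561   0.042   92.3819] shift(tool) [ 0.0006 -0.0017  0.0019] turn [ 0.0025  0.0007 -0.0038]
[320.2673 243.4773] [323.0081 253.7757]
     296 298 300 302 304 306 308 310 312 314 316 318 320 322 324 326 328 330 332 334 336 338 340 342 344 346 348
222  15  20  23 102 103 101 100 100 104 102  97  97  99 101 104 102  98  99  99  97  81  81  80  82  18  15   8
224  16  19  54  99 103 102 102 101 101  99  98 102  96 102 104 101 100  99  98  92  68  73  71  75  52  16  13
226  15  24  86 100 102 101 100 100 103 101 102 101  99 104 105 104  99  97 101 101 104  83  70  69  75  17  19
228  21  53 100  99 103 101 103 103 103  98 100 100 101 103 103 102  99  99 100 101 103 105  94  67  64  45  16
230  18  86  99 101 104 102 102  99 101 101  99 102 101 106 104 102 101 100 102 105 102 105 103 102  78  51  20
232  10  97 100  97 100 102 102 104 101 104  99 102  99 105 106 101  98  97 102 101 200 200 195 197 199 101  16
234  14 
[... 2427 characters left out ...]
 100 101 100 103 103  43  12
278   8  66  99 101 104 101 100 100 103 104 100 102 102 104 104 103 101  98 102 100 102 104 100 104 106  64  17
280  12  71  99  98 101 101 102  97 103 104 101 100  99  99 105  99  99 101 103 102 100 100  98 101 103  74  11
282  30  33  26  25  26  25  31  31  30  28  26  33  30  34  25  29  30  32  29  26  27  28  32  28  27  27  27
284  51  53  53  50  48  49  55  52  54  51  51  52  53  50  50  49  54  51  55  50  56  52  50  46  50  51  52
286  69  64  68  68  67  67  67  67  67  67  69  64  64  66  67  62  66  65  66  65  65  66  68  70  68  65  69
288  80  79  78  79  81  78  76  79  82  82  82  83  80  79  79  80  80  77  80  81  79  82  80  80  78  84  77
```

Run:
```python
from h import *
c=env.get_calibration("wrist");o=env.get_obs();M=R.from_euler('xyz',o["tool_rot"],degrees=True)
T=lambda p:M.inv().apply(p-o["tool_pos"])
zk=o["tool_pos"][2]+.0026
b=T(cast(c,321.8,257.2,zk)); f=T(cast(c,317,250.8,.104));r=T(cast(c,327.3,250.8,.104))
print("bore",b,"edges",T(cast(c,321.8,243.2,zk)),T(cast(c,321.8,271,zk)),"shaft far edge",f,"right edge",r)
print("move x",f[0]+.0068-b[0],"y",r[1]-.0068-b[1])
```

```text
bore [-0.0014 -0.0009 -0.0026] edges [ 0.0081 -0.0009 -0.0026] [-0.0111 -0.0009 -0.0026] shaft far edge [-0.0049 -0.0041  0.0129] right edge [-0.0049  0.0028  0.013 ]
move x 0.0032644136804070153 y -0.00307993907787425
```

```bash
python3 -m jog '[[0.003,-0.003,0,0,0,0,0.02],[0,0,0,0,0,0,0.02],[0,0,0.004,0,0,0,0.02],[0,0,0.004,0,0,0,0.02],[0,0,0.004,0,0,0,0.02],[0,0,0.003,0,0,0,0.02],[0,0,0,0,0,0,0.02],[0,0,0,0,0,0,0.02]]' 40
python3 - <<'E'
from h import *
c,im=shot("wrist","w7");print(env.get_obs()["force"],env.get_obs()["wrist_torque"])
g=cv2.cvtColor(im,cv2.COLOR_BGR2GRAY); print('    ',' '.join('%3d'%u for u in range(300,344,2)))
for v in range(236,280,2): print(v,' '.join('%3d'%g[v,u] for u in range(300,344,2)))
E
```

```text
time_s: 20.4
tool_pos: [0.5202, -0.1569, 0.1003]
tool_rot: [-180.0, -0.0, 92.3]
force: [-0.2, -0.6, -0.3]
grip_width: 0.0285
grasp_force: 40.0
[-1.3273  0.4196 -1.4153] [0.0105 0.0347 0.0334]
     300 302 304 306 308 310 312 314 316 318 320 322 324 326 328 330 332 334 336 338 340 342
236 100 102 102 101 101 101 103 103 102 104 102 103 106 102 100  98  99 102 103 102 103  99
238  98 100 102 101 103 103 103  99  98 103 102 102 102 103  99 100 103 101 106 102 103 102
240 100 100 100  98 103  99 102 100 102 102 100 102 108 101  99  99 101 103 103 104 101 101
242 102  99 101 105 102  98 101  99 102  99  98 102 104 102 100  97 100 106 104 101 103 102
244 103 100 103 101  45  31  67  69  71  70  68  73  74  71  72  71  67  67  58 103 103 101
246 100  98 105 104  23  20  78 104 105 104 102  99  95 101 100  92  91  87  56 102 100 103
248 100 101 101 102  23  16  82 105 103  91  86  83  83  85  83  97  97  95  62 103 102 106
250  99  98 101 102  29  13  81 104  88  86  86  84  84  80  79  77  94  96  58  99 100 107
252 100  98 102 101  29  18  81  86  81  84  86  85  82  83  76  77  76  95  63
[... 508 characters left out ...]
  96  70  85  71  69  83  70  94 102  74  72 105 100 101
266  94 101 102 100  62  47  54  65  60  62  61  70  71  62  67  72  70  56  76 102 101 105
268  90 104 101 102  66  59  57  55  55  58  60  56  57  60  56  53  58  56  82 104  98 100
270  99 102 103 103  85  77  83  82  80  80  79  79  84  81  77  80  78  84  91 101 103 105
272 101 102 104 102 101 101 103 102 101 101 100 105 103 102 103 100 104 102 102 102 102 103
274 101  99 102 101 104 101 103 105 101 102 104 105 103 100 100 100 103 104 103 103 105 106
276  99  99 102  99 101 100 104 102 101 103 100 104 106 100 100 103 102 102 103 104  99 100
278 100  98  98 101 101  99 102 101 103 101 100 104 104 102 101 101 104 105 104 103 100 102
```

```bash
python3 -m jog '[[0.0013,0.0008,0,0,0,0,0.02],[0,0,0,0,0,0,0.02],[0,0,0.003,0,0,0,0.02],[0,0,0.003,0,0,0,0.02],[0,0,0.003,0,0,0,0.02],[0,0,0.003,0,0,0,0.02],[0,0,0,0,0,0,0.02],[0,0,0,0,0,0,0.02],[0,0,0,0,0,0,0.02]]' 40
python3 - <<'E'
from h import *
o=env.get_obs();print(o["force"],o["wrist_torque"])
E
```

```text
time_s: 21.2
tool_pos: [0.5222, -0.1562, 0.0923]
tool_rot: [179.9, 0.1, 92.3]
force: [-7.9, 1.3, 19.4]
grip_width: 0.029
grasp_force: 40.0
[-7.8818  1.262  19.4059] [-0.0784  1.668  -0.0304]
```

```bash
python3 -m jog '[[0,0,-0.003,0,0,0,0.02],[0,0,-0.003,0,0,0,0.02],[0,0,-0.003,0,0,0,0.02],[0,0,0,0,0,0,0.02],[0,0,0,0,0,0,0.02],[0,0,0,0,0,0,0.02]]' 40
cat > d.py <<'E'
from h import *
import sys
u0,u1,v0,v1=map(int,sys.argv[1:5])
P=[env.get_obs()["tool_pos"] for i in range(3)];c,im=shot("wrist");o=env.get_obs();print(P,o["tool_pos"],o["force"],o["tool_rot"])
g=cv2.cvtColor(im,cv2.COLOR_BGR2GRAY); print('    ',' '.join('%3d'%u for u in range(u0,u1,2)))
for v in range(v0,v1,2): print(v,' '.join('%3d'%g[v,u] for u in range(u0,u1,2)))
E
python3 d.py 302 342 240 276
```

```text
time_s: 21.7
tool_pos: [0.5209, -0.1551, 0.0969]
tool_rot: [-180.0, -0.0, 92.4]
force: [-0.3, 0.1, -0.6]
grip_width: 0.0293
grasp_force: 40.0
[array([ 0.5209, -0.1551,  0.0969]), array([ 0.5209, -0.1551,  0.0969]), array([ 0.5209, -0.1551,  0.0969])] [ 0.5209 -0.1552  0.0969] [-0.1105  0.3756 -1.6008] [-179.9522   -0.0216   92.358 ]
     302 304 306 308 310 312 314 316 318 320 322 324 326 328 330 332 334 336 338 340
240 114 116 117 117 115 119 115 116 115 113 117 121 115 114 110 113 118 116 117 116
242 116 115 115 117 115 118 117 113 119 115 117 118 114 116 113 115 116 117 116 114
244 117 119 116  72  89 103 102 102 100 100 103 101 100 100  99 102 108 114 118 112
246 113 119 120  17  41  60  58  61  59  60  58  62  59  62  58  55  20  45 118 113
248 115 118 119  24  49  60  61  62  61  58  58  59  59  62  60  57  21  40 117 113
250 115 115 119  28  52  59  56  65  60  66  62  68  73  71  74  70  30  49 118 115
252 111 116 119  21  78 104 103 104 100  88  84  90  97 104 100 100  36  51 114 113
254 116 118 116  25  81 100 104  87  87  85  83  87  82  77  97 100  42  48 115 113
256 114 116 113  25  77 102  83  85  85  84  82  84  83  79  77  98  52  44 112 114
258 115 113 117  13  72  89  85  86  90  86  82  80  81  77  73  82  51  48 111 111
260 114 117 116  13  53  82  85  87  89  87  84  81  80  76  74  70  53  47 111 113
262 112 114 114  19  52  83  84  84  88  98 100  97  80  72  70  66  57  48 109 111
264 116 114 114  20  38  82  83  85 101  53  50  44 100  73  67  78  58  47 114 111
266 115 115 104  20  35  93  76  93  96  53  59  52  98  79  65  92  58  46 114 114
268 112 116 105  27  24 105  96  75  95  55  56  57  95  68  93 104  62  62 113 109
270 113 118 103  21  18 104 101  93  80  88  97  99  82  96 101 103  62  60 113 111
272 113 113 100  47  43  44  35  42  40  40  39  38  40  36  40  42  36  69 114 112
274 111 113 112  97  96  94  97  97  95  97  90  84  79  80  77  82  80  90 111 112
```

```bash
cat > e.py <<'E'
from h import *
import sys
# args: bore top row, bore bottom row, bore left, right, shaft far row, near row(0=none), shaft left,right, knife top dz
a=list(map(float,sys.argv[1:10]))
c=env.get_calibration("wrist");o=env.get_obs();M=R.from_euler('xyz',o["tool_rot"],degrees=True)
T=lambda u,v,z:M.inv().apply(cast(c,u,v,z)-o["tool_pos"])
zk=o["tool_pos"][2]+a[8];um=(a[2]+a[3])/2;us=(a[6]+a[7])/2
bt,bb=T(um,a[0],zk)[0],T(um,a[1],zk)[0];bl,br=T(a[2],(a[0]+a[1])/2,zk)[1],T(a[3],(a[0]+a[1])/2,zk)[1]
sf=T(us,a[4],.104)[0]; sn=T(us,a[5],.104)[0] if a[5] else sf+.0135
vs=a[4]-10; sl,sr=T(a[6],vs,.104)[1],T(a[7],vs,.104)[1]
print("bore size",bt-bb,br-bl,"ctr",(bt+bb)/2,(bl+br)/2,"shaft size",sn-sf,sr-sl,"ctr",(sn+sf)/2,(sl+sr)/2)
print("move x,y",(sn+sf-bt-bb)/2,(sl+sr-bl-br)/2)
E
python3 e.py 243.7 274 307 337 271.3 251 311 333 .0026
```

```text
bore size 0.02101231306450564 0.018603726827733303 ctr -0.002738500446577818 -0.0007212447177181447 shaft size 0.013753262495293388 0.013297053638693906 ctr -0.0017364334448055035 -0.0007283128118235572
move x,y 0.0010020670017723146 -7.06809410541253e-06
```

```bash
python3 -m jog '[[0,0,-0.005,0,0,0,0.02],[-0.0014,0,0,0,0.09,0,0.02],[0,0,0,0,0.085,0,0.02],[0,0,0,0,0,0,0.02],[0,0,0,0,0,0,0.02],[0,0,0,0,0,0,0.02],[0,0,0,0,0,0,0.02]]' 40
python3 d.py 302 342 238 278
```

```text
time_s: 22.33
tool_pos: [0.5214, -0.1553, 0.1025]
tool_rot: [-180.0, -10.0, 92.5]
force: [-0.2, -0.5, -1.2]
grip_width: 0.029
grasp_force: 40.0
[array([ 0.5214, -0.1553,  0.1025]), array([ 0.5214, -0.1553,  0.1025]), array([ 0.5214, -0.1553,  0.1025])] [ 0.5214 -0.1552  0.1026] [-0.6108  0.5123 -0.9525] [179.9882  -9.9983  92.4956]
     302 304 306 308 310 312 314 316 318 320 322 324 326 328 330 332 334 336 338 340
238 235 238 239 239 238 239 239 238 238 238 240 241 238 238 238 239 240 240 240 240
240 235 237 239 238 237 240 238 237 237 236 239 240 238 237 237 238 239 239 240 239
242 114 117 116 115 115 115 112 115 115 117 118 116 235 235 235 236 238 238 238 237
244 113 115 117 105  96 103  99  96  98  96  97  98  99  96  95 113 111 115 113 113
246 113 114 116  83  53  60  56  54  51  55  56  57  55  52  55  50  47  58 114 116
248 112 114 114  49  85 101 104 100 107  94  93 103 103  99  96  75  52  56 116 112
250 113 114 115  37  89 110 108  81  81  82  83  82  75 100 104  84  48  40 117 112
252 113 117 113  25 147 210 139 132  85  85  83  84  80  75 196 160  27  44 113 113
254 231 1
[... 298 characters left out ...]
  66  66  84  23  76 236 235
262 111 114 113  25  75  83  79 101  87  54  58  76 102  69  64  90  21  46 112 112
264 110 112 112  21  76  93  80  87  89  55  61  66  89  67  79  99  18  48 110 112
266 111 112 112  18  71 107  96  71  86 101 106  92  67  77 103 100  21  44 110 111
268 114 113 104  24  61 106 104  97  78  66  69  73  88 104 102 100  22  61 111 112
270 106 110 105  26  22  16  19  10  12  11  23  23   6  19  22  25  23  61 109 110
272 111 112 102  46  44  40  38  42  45  37  44  41  37  41  42  36  30  60 111 108
274 108 111 108  94  95  98  97  93  96  85  78  82  79  78  77  82  82  91 112 109
276 108 114 114 110 112 112 110 109 110 108 112 113 110 109 108 111 113 113 111 113
```

```bash
python3 -m jog '[[-0.0008,0.0003,0,0,0,0,0.02],[0,0,0,0,0,0,0.02],[-0.0005,0,0.003,0,0,0,0.02],[-0.0005,0,0.003,0,0,0,0.02],[0,0,0,0,0,0,0.02],[0,0,0,0,0,0,0.02],[0,0,0,0,0,0,0.02]]' 40
python3 -m jog '[[-0.0005,0,0.003,0,0,0,0.02],[-0.0004,0,0.002,0,0,0,0.02],[0,0,0,0,0,0,0.02],[0,0,0,0,0,0,0.02],[0,0,0,0,0,0,0.02]]' 40
python3 d.py 302 342 238 278
```

```text
time_s: 22.97
tool_pos: [0.5215, -0.1576, 0.0961]
tool_rot: [-180.0, -10.0, 92.3]
force: [-0.5, 0.1, -0.3]
grip_width: 0.0292
grasp_force: 40.0
time_s: 23.38
tool_pos: [0.5216, -0.1576, 0.0912]
tool_rot: [180.0, -10.0, 92.3]
force: [-1.4, 0.3, -1.5]
grip_width: 0.029
grasp_force: 40.0
[array([ 0.5216, -0.1576,  0.0912]), array([ 0.5216, -0.1576,  0.0912]), array([ 0.5216, -0.1576,  0.0912])] [ 0.5216 -0.1577  0.0912] [-1.2296  1.0267 -0.3344] [179.9902 -10.0216  92.344 ]
     302 304 306 308 310 312 314 316 318 320 322 324 326 328 330 332 334 336 338 340
238 236 239 239 239 239 239 239 238 238 238 239 239 239 239 236 239 240 238 238 238
240 237 239 237 238 117 116 115 113 111 235 238 239 237 236 235 237 238 238 238 239
242 233 237 236 236 114 115 116 113 113 115 115 120 115 113 112 115 115 118 114 115
244 115 112 118  98  97 100 102  98  95  96  98 102  98  95  97 111 115 113 111 112
246 114 112 118  43  57  60  56  53  53  58  57  57  54  55  55  50  49  56 119 114
248 112 113 117  47  57  54  59  54  52  56  55  55  57  56  55  53  50  61 117 115
250 110 113 114  54 101 102 104 102
[... 440 characters left out ...]
 125 124 137  26  74 234 233
262 111 114 231  22 131 124 125 185 132 102 104 139 185 102 115 148  27  48 113 113
264 108 115 112  27  95  80 120 201 150 102 104 106 209 105  91  82  34  50 113 111
266 110 114 102  24 102  76  79 103  79  53  53  60  95  67  65  95  35  47 113 113
268 112 110 105  16  99 101  76  79  93  83  86  91  77  65 100 103  41  58 113 111
270 109 109 100  22  95 107 101  72  70  73  77  64  64  97 106 106  43  60 111 112
272 113 112 101  43  78  92 113 100  75  70  87  62  64  63  42  50  37  68 112 113
274 109 110 110  93  94  98  96  97  94  88  78  81  80  78  78  82  79  88 109 111
276 111 112 111 109 108 115 111 109 109 108 112 113 110 109 109 112 110 112 112 107
```

```bash
python3 -m jog '[[-0.0007,0,0.0039,0,0,0,0.02],[-0.0007,0,0.0039,0,0,0,0.02],[-0.0007,0,0.0039,0,0,0,0.02],[0,0,0,0,0,0,0.02],[0,0,0,0,0,0,0.02],[0,0,0,0,0,0,0.02]]' 40
python3 -m jog '[[-0.0007,0,0.0039,0,0,0,0.02],[-0.0007,0,0.0039,0,0,0,0.02],[0,0,0,0,0,0,0.02],[0,0,0,0,0,0,0.02]]' 40
```

```text
time_s: 23.93
tool_pos: [0.5215, -0.1576, 0.0792]
tool_rot: [-180.0, -10.0, 92.3]
force: [-0.3, -0.2, -0.6]
grip_width: 0.0292
grasp_force: 40.0
time_s: 24.27
tool_pos: [0.5212, -0.1576, 0.071]
tool_rot: [-180.0, -10.0, 92.3]
force: [-0.2, 0.5, -1.5]
grip_width: 0.029
grasp_force: 40.0
```

```bash
python3 -m jog '[[-0.0007,0,0.0039,0,0,0,0.02],[-0.0006,0,0.0035,0,0,0,0.02],[0,0,0,0,0,0,0.02],[0,0,0,0,0,0,0.02]]' 40; python3 -m jog '[[0,0,0,0,0,0,0.045],[0,0,0,0,0,0,0.045],[0,0,0,0,0,0,0.045],[0,0,0,0,0,0,0.045],[0,0,0,0,0,0,0.045],[0,0,0,0,0,0,0.045]]'
```

```text
time_s: 24.6
tool_pos: [0.5212, -0.1576, 0.0634]
tool_rot: [-180.0, -10.0, 92.3]
force: [-0.1, 0.1, -2.2]
grip_width: 0.0292
grasp_force: 40.0
time_s: 25.1
tool_pos: [0.5217, -0.1577, 0.064]
tool_rot: [180.0, -10.0, 92.3]
force: [-0.3, 0.3, -0.3]
grip_width: 0.0447
grasp_force: 0.0
```

```bash
python3 -m jog '[[0.0035,0,-0.0197,0,0,0,0.045],[0.0052,0,-0.0295,0,0,0,0.045],[0.0052,0,-0.0295,0,0,0,0.045],[0,0,-0.02,0,-0.09,0,0.045],[0,0,-0.02,0,-0.085,0,0.045],[0,0,-0.02,0,0,0,0.045],[0,0,0,0,0,0,0.045],[0,0,0,0,0,0,0.045],[0,0,0,0,0,0,0.045]]'
python3 - <<'E'
from h import *
c,im=shot("wrist","w8");o=env.get_obs();print(o["tool_pos"],o["tool_rot"])
print(proj(c,[.5217,-.158,.104]),proj(c,[.5217,-.158,.063]))
g=cv2.cvtColor(im,cv2.COLOR_BGR2GRAY)
u0,v0=[int(x) for x in proj(c,[.5217,-.158,.063])]
print('    ',' '.join('%3d'%u for u in range(u0-36,u0+40,3)))
for v in range(v0-66,v0+52,3): print(v,' '.join('%3d'%g[v,u] for u in range(u0-36,u0+40,3)))
E
```

```text
time_s: 25.85
tool_pos: [0.5212, -0.1633, 0.2026]
tool_rot: [-179.9, -0.0, 92.3]
force: [-0.0, -0.3, 0.4]
grip_width: 0.045
grasp_force: 0.0
[ 0.5208 -0.1633  0.202 ] [-179.8805   -0.0363   92.2754]
[323.5323 199.4941] [323.3302 188.4838]
     287 290 293 296 299 302 305 308 311 314 317 320 323 326 329 332 335 338 341 344 347 350 353 356 359 362
122 240  91  67  67  69  69  73 153 195 229 239 239 239 238 239 215 116  79  66  69  70  70  50 131 161  82
125  65  67  65  80 224 235 205 121  78  41  45  45  50  44  47  72 150 196 218 235 188  72  68  69  82 237
128  69 230 226 193  81  44  48  52  44  44  45  47  45  48  46  46  51  45  46  46 132 214 235  90  66  64
131 210  82  47  48  45  54  53  66  68  68  67  66  66  70  69  70  68  32  46  49  48  51  68 198 232 145
134  45  50  49  54  68  66  63  65  65  64  64  66  66  66  65  66  67  67  65  66  53  47  54  49  48 196
137  53  55  60  62  65  60  61  63  62  69  64  65  67  63  67  67  65  64  68  65  64  67  49  49  50  52
140  55  60  64  63  61  64  60  60  63  67  64  45  67  67  63  66  65  65  66  65  63  64  65  60  50 
[... 2867 characters left out ...]
 102 102  89  23  20  11  19  16  17  20  17  40  43
224  18  14  20  21  17  16  19  16  23  75  91 104 109 103 104  69  17  15  20  18  20  14  19  14  43  82
227  47  23  14  13  15  22  17  21  11  39  88 105 106 102 105  23  13  19  20  20  16  20  14  35  83  87
230  59  60  27  12  17  11  15  19   6  17  69  99 102 103 105  23  16  10  23  21  20  19  65  66  65  79
233  57  60  59  55  23  15  20  25  16  15  21  36 105 104   9  17  21  17  15  19  62  70  69  71  70  71
236  59  60  61  62  63  58  47  19  17  17  16  17  16  21  20  13  16  38  68  70  68  67  68  65  67  70
239  56  64  61  60  62  65  66  65  65  62  61  62  66  67  68  68  67  69  63  66  67  68  70  68  31  19
```

```bash
python3 -m jog '[[0.034,0.0014,-0.005,0,0,0,0.06],[0.034,0.0014,-0.005,0,0,0,0.06],[0.034,0.0014,-0.005,0,0,0,0.06],[0.034,0.0014,-0.005,0,0,0,0.06],[0.034,0.0014,-0.005,0,0,0,0.06],[0.034,0.0014,-0.005,0,0,0,0.06],[0.034,0.0014,-0.005,0,0,0,0.06],[0.034,0.0014,-0.005,0,0,0,0.06],[0.034,0.0014,-0.005,0,0,0,0.06],[0.034,0.0014,0,0,0,0,0.06],[0.034,0.0014,0,0,0,0,0.06],[0.034,0.0014,0,0,0,0,0.06]]'; python3 -m jog '[[0,0,0,0,0,0,0.06],[0,0,0,0,0,0,0.06],[0,0,0,0,0,0,0.06],[0,0,0,0,0,0,0.06]]'
python3 - <<'E'
from kn import *
k=knives("w9")
for q in k: to([*q[0],.0015],q[1])
E
```

```text
time_s: 26.9
tool_pos: [0.5215, 0.2461, 0.2468]
tool_rot: [-179.9, 0.0, 92.3]
force: [0.1, 0.1, -0.2]
grip_width: 0.06
grasp_force: 0.0
time_s: 27.23
tool_pos: [0.5223, 0.2432, 0.2475]
tool_rot: [-179.9, 0.1, 92.2]
force: [0.5, 0.9, -0.2]
grip_width: 0.06
grasp_force: 0.0
px [368.2948  63.9422] bore [0.5755 0.387 ] rect [0.5759 0.3873] long axis 175.13733 size [0.0307 0.1034] bore size [0.0191 0.0194] boreang 84.83084106445312
px [230.1321  74.327 ] bore [0.3988 0.3674] rect [0.3988 0.3674] long axis 143.3079 size [0.0306 0.1044] bore size [0.0185 0.018 ] boreang 52.936500549316406
at [0.5224 0.2432 0.2478] [-179.9606    0.0658   92.1526] shift(tool) [0.142  0.0586 0.2461] turn [-0.0014  0.0004 -1.4484]
at [0.5224 0.2432 0.2478] [-179.9606    0.0658   92.1526] shift(tool) [ 0.1291 -0.1187  0.2462] turn [-0.0012  0.0008 -0.8928]
```

```bash
python3 -m jog '[[0.0355,0.0147,0,0,0,0,0.06],[0.0355,0.0147,0,0,0,0,0.06],[0.0355,0.0146,0,0,0,0,0.06],[0.0355,0.0146,0,0,0,0,0.06],[0,0,0,0,0,-0.1034,0.06],[0,0,0,0,0,-0.1034,0.06],[0,0,0,0,0,-0.1034,0.06],[0,0,0.01,0,0,-0.1034,0.06],[0,0,0.02,0,0,-0.1034,0.06],[0,0,0.02,0,0,-0.1034,0.06],[0,0,0.02,0,0,-0.1034,0.06],[0,0,0.02,0,0,-0.1034,0.06]]'; python3 -m jog '[[0,0,0.02,0,0,-0.1034,0.06],[0,0,0.02,0,0,-0.1034,0.06],[0,0,0.02,0,0,-0.1034,0.06],[0,0,0.02,0,0,-0.1034,0.06],[0,0,0,0,0,-0.1034,0.06],[0,0,0,0,0,-0.1034,0.06],[0,0,0,0,0,0,0.06],[0,0,0,0,0,0,0.06],[0,0,0,0,0,0,0.06],[0,0,0,0,0,0,0.06]]'
python3 - <<'E'
from kn import *
k=knives("w10");to([.5755,.387,.0015],175.1)
E
```

```text
time_s: 28.28
tool_pos: [0.5756, 0.3877, 0.1574]
tool_rot: [-180.0, 0.1, 139.9]
force: [0.3, 0.2, -1.7]
grip_width: 0.0603
grasp_force: 0.0
time_s: 29.12
tool_pos: [0.5751, 0.3893, 0.0788]
tool_rot: [180.0, 0.0, 175.1]
force: [-1.1, 0.7, 0.3]
grip_width: 0.0601
grasp_force: 0.0
px [319.2069 207.069 ] bore [0.5756 0.3876] rect [0.5689 0.3882] long axis 175.42775 size [0.0319 0.09  ] bore size [0.0184 0.0176] boreang 85.20173645019531
at [0.5749 0.3895 0.0788] [179.9972   0.0457 175.1844] shift(tool) [-0.0007 -0.0025  0.0773] turn [0.     0.0008 0.0015]
```

```bash
python3 -m jog '[[-0.0008,-0.0019,0.015,0,0,0,0.06],[0,0,0.02,0,0,0,0.06],[0,0,0.02,0,0,0,0.06],[0,0,0.012,0,0,0,0.06],[0,0,0.007,0,0,0,0.06],[0,0,0.0025,0,0,0,0.06],[0,0,0,0,0,0,0.06],[0,0,0,0,0,0,0.02],[0,0,0,0,0,0,0.02],[0,0,0,0,0,0,0.02],[0,0,0,0,0,0,0.02]]' 40
python3 -m jog '[[0,0,0,0,0,0,0.02],[0,0,0,0,0,0,0.02],[0,0,0,0,0,0,0.02],[0,0,0,0,0,0,0.02],[0,0,0,0,0,0,0.02],[0,0,0,0,0,0,0.02],[0,0,0,0,0,0,0.02],[0,0,0,0,0,0,0.02]]' 40
```

```text
time_s: 30.08
tool_pos: [0.5756, 0.3881, 0.0026]
tool_rot: [180.0, 0.1, 175.3]
force: [-0.9, 0.7, -0.1]
grip_width: 0.0412
grasp_force: 0.0
time_s: 30.75
tool_pos: [0.5754, 0.3878, 0.0022]
tool_rot: [180.0, 0.0, 175.3]
force: [-0.5, -0.7, 3.8]
grip_width: 0.0286
grasp_force: 40.0
```

```bash
python3 -m jog '[[0,0,-0.01,0,0,0,0.02],[0,0,-0.02,0,0,0.103,0.02],[0,0,-0.02,0,0,0.103,0.02],[0,0,-0.02,0,0,0.103,0.02],[0,0,-0.02,0,0,0.103,0.02],[0,0,-0.02,0,0,0.103,0.02],[0,0,-0.02,0,0,0.103,0.02],[0,0,-0.02,0,0,0.103,0.02],[0,0,-0.02,0,0,0.103,0.02],[0,0,-0.02,0,0,0.103,0.02],[0,0,-0.01,0,0,0.103,0.02],[0,0,0,0,0,0.103,0.02]]' 40
python3 -m jog '[[0,0,0,0,0,0.103,0.02],[0,0,0,0,0,0.103,0.02],[0,0,0,0,0,0.103,0.02],[-0.03,-0.005,0,0,0,0,0.02],[-0.0388,-0.0056,0,0,0,0,0.02],[-0.0388,-0.0056,0,0,0,0,0.02],[-0.0388,-0.0056,0,0,0,0,0.02],[-0.0388,-0.0056,0,0,0,0,0.02],[-0.0388,-0.0056,0,0,0,0,0.02],[-0.0388,-0.0056,0,0,0,0,0.02],[-0.0388,-0.0056,0,0,0,0,0.02],[0,0,0,0,0,0,0.02]]' 40
python3 -m jog '[[-0.0388,-0.0056,0,0,0,0,0.02],[-0.0388,-0.0056,0,0,0,0,0.02],[-0.0388,-0.0056,0,0,0,0,0.02],[-0.0388,-0.0056,0,0,0,0,0.02],[-0.0388,-0.0056,0,0,0,0,0.02],[-0.0388,-0.0056,0,0,0,0,0.02],[0,0,0,0,0,0,0.02],[0,0,0,0,0,0,0.02],[0,0,0,0,0,0,0.02],[0,0,0,0,0,0,0.02]]' 40
python3 - <<'E'
from h import *
to([.5217,-.1577,.117],92.4)
E
```

```text
time_s: 31.75
tool_pos: [0.576, 0.3891, 0.2058]
tool_rot: [179.7, -0.1, 110.1]
force: [0.3, 0.1, -0.4]
grip_width: 0.0286
grasp_force: 40.0
time_s: 32.75
tool_pos: [0.5448, 0.0736, 0.2021]
tool_rot: [-180.0, 0.3, 92.0]
force: [0.9, -1.7, -0.5]
grip_width: 0.0285
grasp_force: 40.0
time_s: 33.58
tool_pos: [0.5227, -0.1476, 0.2019]
tool_rot: [180.0, -0.1, 92.8]
force: [0.6, 0.2, -1.5]
grip_width: 0.0287
grasp_force: 40.0
at [ 0.5227 -0.1476  0.2019] [179.9921  -0.0511  92.8154] shift(tool) [-0.0101 -0.0015  0.0849] turn [ 0.0001 -0.0009  0.0073]
```

```bash
python3 -m jog '[[-0.005,-0.0008,0.015,0,0,0,0.02],[-0.005,-0.0007,0.02,0,0,0,0.02],[0,0,0.02,0,0,0,0.02],[0,0,0.02,0,0,0,0.02],[0,0,0.01,0,0,0,0.02],[0,0,0,0,0,0,0.02],[0,0,0,0,0,0,0.02],[0,0,0,0,0,0,0.02],[0,0,0,0,0,0,0.02]]' 40
python3 d.py 300 346 234 282
```

```text
time_s: 34.33
tool_pos: [0.5225, -0.1597, 0.1185]
tool_rot: [179.8, 0.0, 92.7]
force: [0.5, -0.4, -0.7]
grip_width: 0.0286
grasp_force: 40.0
[array([ 0.5225, -0.1597,  0.1185]), array([ 0.5225, -0.1597,  0.1185]), array([ 0.5225, -0.1597,  0.1185])] [ 0.5223 -0.1598  0.1183] [0.2102 0.4528 0.303 ] [179.8599   0.0419  92.6818]
     300 302 304 306 308 310 312 314 316 318 320 322 324 326 328 330 332 334 336 338 340 342 344
234 100  96 102 100 103 100 103 103 101  99 101 105 102 105 100  98 100 105 167 199 194 194 198
236 101 101 101 101 103 100 102 101 103 100 100 103 104 102  95  99  99 102 104 105 102 100 106
238  97 100 104 102 103 101 103  99 100  99  99 104 104 103 101  99 102 103 103 104 101 103 108
240  99 101 100 103 102 102 101 103 100 101  98 103 105 101 101  98 101 105 103 104 102 100 102
242 100 103 102 102 103 102 104 100  99 100 102 105 104  99 100  99 101 103 104 101 102  99 102
244 101  98 103 104  83  99  76  86 105  57  57  66 106  68  68  89 103 100  87 101 102 102 100
246  99 103 101 101  84  92  97  75 100  57  57  60  84  63  99  92 102 105  66 104 102 104 104
248
[... 928 characters left out ...]
  55  59  78 103 103 102 104
268 100 102 102 105  66  60  58  61  55  58  62  60  58  60  58  58  57  58  81 103 100 101 100
270 100 101 100  99  93  90  91  92  90  91  92  93  96  91  90  90  92  89 100 102 102 100 102
272  98 103 104 100 102 103 102 100 101 102 104 104 104 102 100 101 102 102 104 102  99 103 104
274 101 100 101 102  99 100 101 103 101 100 101 106 103 101 100 101 103 100 100 104 101 104 106
276  97  99 104 101 100 103 102 103 105 101 102 100 103 100  99 100 102 102 106 100 102 103 106
278 102 100 102 102 102 102 102  99 101 103 101 103 104 101 102 100 102 101 103 105 100 104 103
280  99 100 100  99  99 101 103 100 100 101  99 102 100  99 101 101 104 102 102 102 102 101 104
```

```bash
python3 -m jog '[[0.002,-0.0008,0,0,0,0,0.02],[0,0,0.004,0,0,0,0.02],[0,0,0.004,0,0,0,0.02],[0,0,0.004,0,0,0,0.02],[0,0,0.004,0,0,0,0.02],[0,0,0,0,0,0,0.02],[0,0,0,0,0,0,0.02],[0,0,0,0,0,0,0.02]]' 40
python3 d.py 302 342 240 276
```

```text
time_s: 35.05
tool_pos: [0.5204, -0.1577, 0.1008]
tool_rot: [-180.0, -0.0, 92.7]
force: [-0.1, -0.4, -0.9]
grip_width: 0.0288
grasp_force: 40.0
[array([ 0.5204, -0.1577,  0.1008]), array([ 0.5204, -0.1577,  0.1008]), array([ 0.5204, -0.1577,  0.1008])] [ 0.5205 -0.1577  0.101 ] [ 0.1853  0.051  -0.4865] [179.9951  -0.0024  92.6605]
     302 304 306 308 310 312 314 316 318 320 322 324 326 328 330 332 334 336 338 340
240 100 102 102 101 101 100 103 101  98 101 103 103 100 100  97 104 104 104 102 104
242 100 105 103 101 100 103 100 101 101  99 103 107 100 101  96 103 102 101 102 102
244  99 100 103  93 100  72  81  81  82  84  85  91  92  93  91  88  74  90 105 101
246 100 103 101  92  87 106 101 102  95  82  85  82  83  90  99  98  83  91 102 102
248 100 101 105  89 103 101 103  88  83  85  86  84  79  85  83 101  88  95 103 103
250 100 100 103  98 102  99  90  84  86  82  82  85  81  78  77  83  86  86 106  99
252 102 100 105  96 103  97  82  83  84  87  85  83  80  76  77  73  82  91 105 102
254 100  99 100  91 104  88  83  86  88  86  86  84  80  75  75  72  72  90 104 101
256  99 100 103  79  96  86  81  84  84  96  99 104 100  76  72  66  75  88 102 100
258 101 103 103  82  89  92  77  83  98  75  49  56  81  89  68  66  84  91 102 100
260  99 103 100  78  89  90  83  77 101  77  57  54  81  88  67  81  87  92 103  98
262 100 104 102  79  87  86 106  89  82  76  53  54  81  73  91  99  89  93 102  99
264 100 101 105  86  92  93 104 100 101  91 101  97  84  97  92  91  92  90 102  98
266  99 100 102  66  61  57  61  64  63  59  59  55  57  59  59  60  58  80 102 104
268 100 104 102  65  61  59  61  60  58  57  57  60  58  58  59  56  59  79 101 102
270  96 102 103  90  90  91  89  90  91  94  92  92  92  90  95  93  90  97 103 106
272 100 103 100 102 101 104 104 100 103 101 104 105 102 100 100 103 102 104 103 105
274  98 103 101 100 104 105 103 101 101 100 104 103 104 100 100 105 105 104 102 104
```

```bash
python3 -m jog '[[-0.0007,0.0006,0,0,0,0,0.02],[0,0,0,0,0,0,0.02],[0,0,0.003,0,0,0,0.02],[0,0,0.002,0,0,0,0.02],[0,0,0,0,0,0,0.02],[0,0,0,0,0,0,0.02]]' 40
python3 -m jog '[[0,0,0.002,0,0,0,0.02],[0,0,0.002,0,0,0,0.02],[0,0,0,0,0,0,0.02],[0,0,0,0,0,0,0.02]]' 40
python3 d.py 302 342 240 276
```

```text
time_s: 35.6
tool_pos: [0.5209, -0.1583, 0.0956]
tool_rot: [-180.0, -0.0, 92.7]
force: [0.7, -0.7, -0.9]
grip_width: 0.0287
grasp_force: 40.0
time_s: 35.93
tool_pos: [0.5209, -0.1584, 0.0917]
tool_rot: [-180.0, -0.0, 92.7]
force: [-0.5, -0.5, -1.0]
grip_width: 0.0287
grasp_force: 40.0
[array([ 0.5209, -0.1584,  0.0917]), array([ 0.5209, -0.1584,  0.0917]), array([ 0.5209, -0.1584,  0.0917])] [ 0.521  -0.1584  0.0919] [ 0.7685  0.0015 -0.753 ] [-179.999     0.001    92.6621]
     302 304 306 308 310 312 314 316 318 320 322 324 326 328 330 332 334 336 338 340
240 103 102 103 102 102 100 101 101  97 102 104 103 103 100 100 102 105 104 105 102
242 102  99  99 102 101 103 102  99 100 100 103 103 102  97 100 101 103 103 104 103
244  99 100 104  89  83  61  58  59  55  60  60  57  59  58  56  58  41  86 103 101
246 100 102 102  94  80  62  59  59  61  61  59  60  59  62  58  59  57  83 101  99
248  99  99  99  90  73  61  62  61  60  61  59  61  63  64  61  56  71  92 103 101
250 101 103 100  92  81  96  95  94  94  97  96 100 100  99  97  94  88  86 104 103
252  98  99 100  98  91 104 101 
[... 275 characters left out ...]
  77  76  74  83  88 100 103
260 100 103 104  91 101  81  88  86  85  85  85  81  81  75  72  70  81  97 103 103
262 102  99 105  83  96  80  83  87  87 102 101  97  84  72  71  65  78  96 104 100
264 100 102 100  81  93  82  81  85  96  53  55  53  98  78  69  71  89  93 104 102
266  98 102 105  66  73  97  80  91  97  52  54  59  94  90  67  79  74  75 103 102
268  98 101 101  69  67 106  98  74  96  59  51  55  95  80  91  99  80  80 101 102
270 101 103 101  91  92 102  99  94  83  99 101 100  87  91 105 106  89 100 100 100
272  99 101 101 102 101 104 100 103 102 102 106 105 100 103  99 105 106 102 103 101
274 100 101 101 102 101 107 102 100 103 102 104 104 101 100 101 104 105 101 103 100
```

```bash
python3 -m jog '[[0,0,0.004,0,0,0,0.02],[0,0,0.004,0,0,0,0.02],[0,0,0.004,0,0,0,0.02],[0,0,0,0,0,0,0.02],[0,0,0,0,0,0,0.02]]' 40
python3 -m jog '[[0,0,0.004,0,0,0,0.02],[0,0,0.004,0,0,0,0.02],[0,0,0.003,0,0,0,0.02],[0,0,0,0,0,0,0.02],[0,0,0,0,0,0,0.02]]' 40
```

```text
time_s: 36.4
tool_pos: [0.5207, -0.1583, 0.0793]
tool_rot: [-179.9, -0.0, 92.7]
force: [0.6, 0.2, 0.1]
grip_width: 0.0289
grasp_force: 40.0
time_s: 36.82
tool_pos: [0.5208, -0.1584, 0.0685]
tool_rot: [-180.0, -0.0, 92.7]
force: [-0.1, -0.0, -1.2]
grip_width: 0.029
grasp_force: 40.0
```

```bash
python3 -m jog '[[0,0,0,0,0,0,0.045],[0,0,0,0,0,0,0.045],[0,0,0,0,0,0,0.045],[0,0,0,0,0,0,0.045],[0,0,0,0,0,0,0.045],[0,0,-0.02,0,0,0,0.045],[0,0,-0.03,0,0,0,0.045],[0,0,-0.03,0,0,0,0.045],[0,0,-0.03,0,0,0,0.045],[0,0,-0.023,0,0,0,0.045],[0,0,0,0,0,0,0.045],[0,0,0,0,0,0,0.045]]'
python3 - <<'E'
from h import *
c,im=shot("wrist","w11");o=env.get_obs();print(o["tool_pos"],o["grip_width"])
a=cv2.imread("pics/w8.png")
cv2.imwrite("pics/c7.png",np.hstack([cv2.resize(x[110:245,260:400],None,fx=2.8,fy=2.8,interpolation=2) for x in (a,im)]))
E
python3 -m jog '[[0.034,-0.0005,-0.005,0,0,0,0.06],[0.034,-0.0005,-0.005,0,0,0,0.06],[0.034,-0.0005,-0.005,0,0,0,0.06],[0.034,-0.0005,-0.005,0,0,0,0.06],[0.034,-0.0005,-0.005,0,0,0,0.06],[0.034,-0.0005,-0.005,0,0,0,0.06],[0.034,-0.0005,-0.005,0,0,0,0.06],[0.034,-0.0005,-0.005,0,0,0,0.06],[0.034,-0.0005,-0.005,0,0,0,0.06],[0.034,-0.0005,0,0,0,0,0.06],[0.034,-0.0005,0,0,0,0,0.06],[0.034,-0.0005,0,0,0,0,0.06]]'; python3 -m jog '[[0,-0.03,0,0,0,0,0.06],[0,-0.03,0,0,0,0,0.06],[0,0,0,0,0,0,0.06],[0,0,0,0,0,0,0.06],[0,0,0,0,0,0,0.06],[0,0,0,0,0,0,0.06]]'
python3 - <<'E'
from kn import *
k=knives("w12")
for q in k: to([*q[0],.0015],q[1])
E
```

```text
time_s: 37.82
tool_pos: [0.5221, -0.1587, 0.2036]
tool_rot: [179.8, 0.1, 92.7]
force: [-0.4, -0.2, -0.4]
grip_width: 0.0448
grasp_force: 0.0
[ 0.521  -0.1584  0.2019] 0.04483770688742468
time_s: 38.87
tool_pos: [0.495, 0.25, 0.2451]
tool_rot: [-179.9, 0.1, 92.7]
force: [1.3, -0.9, 0.3]
grip_width: 0.0601
grasp_force: 0.0
time_s: 39.37
tool_pos: [0.4369, 0.2454, 0.2463]
tool_rot: [-180.0, 0.0, 92.6]
force: [-0.2, 0.0, 0.1]
grip_width: 0.06
grasp_force: 0.0
px [296.4167  78.9103] bore [0.3984 0.3674] rect [0.3984 0.3675] long axis 143.38115 size [0.0305 0.1037] bore size [0.0187 0.0193] boreang 49.549808502197266
at [0.4369 0.2454 0.2464] [-179.9762    0.005    92.579 ] shift(tool) [ 0.1236 -0.0329  0.2449] turn [-0.0004 -0.0001 -0.8867]
```

View pics/c7.png

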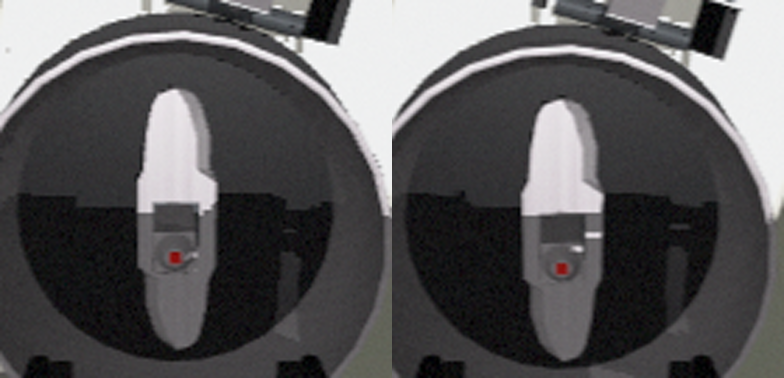

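The crop shows two knives stacked flat on the shaft, with the shaft tip and its red mark standing up through the bore. I'll fetch the third.

```bash
python3 -m jog '[[0.0309,-0.0082,0,0,0,0,0.045],[0.0309,-0.0082,0,0,0,0,0.045],[0.0309,-0.0082,0,0,0,0,0.045],[0.0309,-0.0083,0,0,0,-0.0985,0.045],[0,0,0.02,0,0,-0.0985,0.045],[0,0,0.02,0,0,-0.0985,0.045],[0,0,0.02,0,0,-0.0985,0.045],[0,0,0.03,0,0,-0.0985,0.045],[0,0,0.03,0,0,-0.0985,0.045],[0,0,0.03,0,0,-0.0985,0.045],[0,0,0.02,0,0,-0.0985,0.045],[0,0,0,0,0,-0.0985,0.045]]'; python3 -m jog '[[0,0,0,0,0,0,0.045],[0,0,0,0,0,0,0.045],[0,0,0,0,0,0,0.045],[0,0,0,0,0,0,0.045]]'
python3 - <<'E'
from kn import *
k=knives("w13");to([.3984,.3674,.0015],143.4)
E
```

```text
time_s: 40.42
tool_pos: [0.3957, 0.3651, 0.0716]
tool_rot: [-179.5, -0.2, 143.7]
force: [-0.6, 0.1, -0.8]
grip_width: 0.045
grasp_force: 0.0
time_s: 40.75
tool_pos: [0.3984, 0.3685, 0.0778]
tool_rot: [179.9, 0.0, 143.3]
force: [0.5, -0.2, 0.2]
grip_width: 0.0451
grasp_force: 0.0
px [321.1245 207.1717] bore [0.3984 0.3681] rect [0.3925 0.3719] long axis 143.65367 size [0.0311 0.0906] bore size [0.0183 0.0175] boreang 53.34375
px [ 33.7989 128.8942] bore [0.2005 0.2369] rect [0.2039 0.2296] long axis 160.97614 size [0.0192 0.0453] bore size [0.006  0.0069] boreang 0.027618631720542908
at [0.3983 0.3684 0.0777] [179.9032   0.0407 143.3662] shift(tool) [-0.0006 -0.0009  0.0762] turn [ 0.0017  0.0007 -0.0006]
```

```bash
python3 -m jog '[[-0.0003,-0.0004,0.015,0,0,0,0.045],[0,0,0.02,0,0,0,0.045],[0,0,0.02,0,0,0,0.045],[0,0,0.011,0,0,0,0.045],[0,0,0.007,0,0,0,0.045],[0,0,0.0025,0,0,0,0.045],[0,0,0,0,0,0,0.045],[0,0,0,0,0,0,0.02],[0,0,0,0,0,0,0.02],[0,0,0,0,0,0,0.02],[0,0,0,0,0,0,0.02]]' 40
python3 -m jog '[[0,0,0,0,0,0,0.02],[0,0,0,0,0,0,0.02],[0,0,0,0,0,0,0.02],[0,0,0,0,0,0,0.02],[0,0,0,0,0,0,0.02]]' 40
```

```text
time_s: 41.72
tool_pos: [0.3981, 0.3679, 0.0021]
tool_rot: [179.9, 0.0, 143.5]
force: [0.9, -0.5, 2.2]
grip_width: 0.0287
grasp_force: 40.0
time_s: 42.13
tool_pos: [0.3981, 0.368, 0.0021]
tool_rot: [179.9, 0.0, 143.5]
force: [0.3, -0.0, 5.6]
grip_width: 0.0291
grasp_force: 40.0
```

```bash
python3 -m jog '[[0,0,-0.01,0,0,0,0.02],[0,0,-0.02,0,0,0.099,0.02],[0,0,-0.02,0,0,0.099,0.02],[0,0,-0.02,0,0,0.099,0.02],[0,0,-0.025,0,0,0.099,0.02],[0,0,-0.025,0,0,0.099,0.02],[0,0,-0.025,0,0,0.099,0.02],[0,0,-0.025,0,0,0.099,0.02],[0,0,-0.02,0,0,0.099,0.02],[0,0,-0.01,0,0,0.099,0.02],[0,0,0,0,0,0,0.02],[0,0,0,0,0,0,0.02]]' 40
python3 -m jog '[[-0.0379,0.007,0,0,0,0,0.02],[-0.0379,0.007,0,0,0,0,0.02],[-0.0379,0.007,0,0,0,0,0.02],[-0.0379,0.007,0,0,0,0,0.02],[-0.0379,0.007,0,0,0,0,0.02],[-0.0379,0.007,0,0,0,0,0.02],[-0.0379,0.0071,0,0,0,0,0.02],[-0.0379,0.0071,0,0,0,0,0.02],[-0.0379,0.0071,0,0,0,0,0.02],[-0.0379,0.0071,0,0,0,0,0.02],[-0.0379,0.0071,0,0,0,0,0.02],[-0.0379,0.0071,0,0,0,0,0.02]]' 40
python3 -m jog '[[-0.0379,0.0071,0,0,0,0,0.02],[-0.0379,0.0071,0,0,0,0,0.02],[0,0,0,0,0,0,0.02],[0,0,0,0,0,0,0.02],[0,0,0,0,0,0,0.02],[0,0,0,0,0,0,0.02]]' 40
python3 - <<'E'
from h import *
to([.521,-.1577,.1185],92.6)
E
```

```text
time_s: 43.13
tool_pos: [0.3974, 0.3675, 0.2016]
tool_rot: [180.0, -0.0, 92.6]
force: [-0.3, 0.5, -1.0]
grip_width: 0.0289
grasp_force: 40.0
time_s: 44.13
tool_pos: [0.5001, -0.0851, 0.1997]
tool_rot: [-179.8, -0.0, 92.6]
force: [1.0, 0.6, 0.3]
grip_width: 0.0286
grasp_force: 40.0
time_s: 44.63
tool_pos: [0.5181, -0.1566, 0.2004]
tool_rot: [-179.9, -0.1, 92.6]
force: [0.1, 0.2, -0.6]
grip_width: 0.0286
grasp_force: 40.0
at [ 0.5181 -0.1566  0.2004] [-179.9012   -0.073    92.5995] shift(tool) [-0.0014  0.003   0.0819] turn [-0.0017 -0.0013 -0.    ]
```

```bash
python3 -m jog '[[-0.0013,0.003,0.02,0,0,0,0.02],[0,0,0.03,0,0,0,0.02],[0,0,0.03,0,0,0,0.02],[0,0,0.015,0,0,0,0.02],[0,0,0.005,0,0,0,0.02],[0,0,0,0,0,0,0.02],[0,0,0,0,0,0,0.02],[0,0,0,0,0,0,0.02]]' 40
python3 d.py 302 342 240 276
```

```text
time_s: 45.3
tool_pos: [0.5223, -0.1589, 0.1021]
tool_rot: [179.9, 0.0, 92.5]
force: [0.1, -0.9, 0.5]
grip_width: 0.0289
grasp_force: 40.0
[array([ 0.5223, -0.1589,  0.1021]), array([ 0.5223, -0.1589,  0.1021]), array([ 0.5223, -0.1589,  0.1021])] [ 0.5223 -0.1591  0.1022] [ 0.0174  0.2007 -0.9815] [179.9083   0.0203  92.4845]
     302 304 306 308 310 312 314 316 318 320 322 324 326 328 330 332 334 336 338 340
240  96  99 105 104 102 102 102  99 101 101 104 102 100 102  97 101 104 103 104 101
242  99 100 104 103 103 104 101 101  99  99 105 101 101  98  98 104 104 105 104 102
244 100 101 104  87 104 103  92  86  82  86  82  80  88 102  98  95 102  85 100 100
246 100 100 102  85 102  88  88  88  83  86  84  82  79  85 102  91 103  91 100 101
248 100 101 102  79  93  84  83  87  83  86  78  78  78  75  92  95 105  94 102 102
250 103 102 101  86  84  84  88  88  87  83  83  80  79  75  77  91 102  88 105 104
252  99 103 104  83  82  83  87  90  98  98  88  75  73  72  66  93 103  90 102 103
254  99 100 102  73  84  80  82  92  58  57  44  94  70  63  77  91 102  89 104 100
256 100 100  99  79  92  79  85  98  54  49  54  98  75  63  89  96 103  90 104  99
258 101 102 101  70 104  84  77 101  58  52  54  93  70  76 100  94 105  88 100 101
260  99 103 103  83 104 104  90  83  77  88  87  74  75 102 103  97 102  88 103  99
262 101 101 103  83  85  90  87  87  90  91  96  94  91 102 104 103 104  95 101 100
264  99 101 103  87  92 103 102 104 101 102 105 100 102 105 101 103 101  93 104 101
266  96  98 100  70  67  68  67  67  70  69  73  71  68  67  73  69  69  82 105 102
268 100 103 101  67  56  61  58  60  59  59  57  59  61  59  60  60  59  79 104  99
270 102  99 102  90  92  90  90  88  91  91  93  93  92  91  87  92  90 102 105 105
272 100 103 102 103 100 102 100 100 102 100 103 107 102 100  99 103 104 102 102 105
274  99 101  99 102 101 104 104 103 101 100 100 105 101 101 100 103 104 102 103 100
```

```bash
python3 -m jog '[[0.0013,-0.0009,0,0,0,0,0.02],[0,0,0,0,0,0,0.02],[0,0,0.003,0,0,0,0.02],[0,0,0.003,0,0,0,0.02],[0,0,0,0,0,0,0.02],[0,0,0,0,0,0,0.02]]' 40
python3 -m jog '[[0,0,0.002,0,0,0,0.02],[0,0,0.002,0,0,0,0.02],[0,0,0,0,0,0,0.02],[0,0,0,0,0,0,0.02]]' 40
python3 d.py 304 342 242 276
```

```text
time_s: 45.85
tool_pos: [0.5203, -0.1584, 0.095]
tool_rot: [-180.0, -0.0, 92.4]
force: [0.2, -0.5, -1.2]
grip_width: 0.029
grasp_force: 40.0
time_s: 46.18
tool_pos: [0.5206, -0.1583, 0.0912]
tool_rot: [-180.0, -0.0, 92.4]
force: [-0.3, -0.1, -0.9]
grip_width: 0.0288
grasp_force: 40.0
[array([ 0.5206, -0.1583,  0.0912]), array([ 0.5206, -0.1583,  0.0912]), array([ 0.5206, -0.1583,  0.0912])] [ 0.5206 -0.1584  0.0913] [ 0.191  -0.6558 -0.1143] [-179.9962    0.0004   92.4058]
     304 306 308 310 312 314 316 318 320 322 324 326 328 330 332 334 336 338 340
242 102 100 100  99 104 102  98  98 102 103 105 104 100 100 104 103 105 102 101
244 101 100  93  78  61  58  60  59  60  58  59  62  61  59  54  45  77 103 101
246 103 100  92  78  59  61  55  59  59  58  61  61  63  58  58  51  81 100 103
248 103 102  89  82  62  59  58  58  61  57  58  60  58  56  58  55  90 102 101
250 100 100  95  83  71  73  79  76  78  82  86  89  91  90  89  73  78 102 103
252 103 102  94  94 105 103 100  97  89  83  84  87  93 101 102  91  89 103 103
254 101 101  93  96 105 104  90  85  87  85  82  83  83  84  99  94  91 101 103
256  98  99  93  88  99  85  84  85  86  82  84  81  76  78  80  94  81 103 101
258 103 102  92  88  94  86  84  85  86  86  81  83  79  76  70  87  79 102 100
260 102  98  90  87  88  85  87  85  88  87  85  80  80  76  71  84  78 102 104
262  99  99  93  86  84  85  84  87  96 101 101  90  74  71  69  81  92 105 100
264 102 102  94  91  87  79  83  98  60  49  50  78  87  70  69  84  89 103 101
266 103 105  69  66  96  75  83  99  74  57  55  82 100  67  65  92  81 102 100
268 101 101  66  59 103  96  78  97  67  55  56  71  87  65  99  95  75  97 100
270 102 103  89  87 103 107  97  80  87  79  76  92  76  99 100  93  97 101  99
272 103 102 103  99  99  92  90  93  91  98 102 102 102 100 105 104 101 102 103
274 101 101 102  99 106 101 101 102 100 104 104 105  98 101 102 103 106 104 101
```

```bash
python3 -m jog '[[0,0,0.004,0,0,0,0.02],[0,0,0.004,0,0,0,0.02],[0,0,0.004,0,0,0,0.02],[0,0,0,0,0,0,0.02],[0,0,0.003,0,0,0,0.02],[0,0,0,0,0,0,0.02],[0,0,0,0,0,0,0.02]]' 40
python3 -m jog '[[0,0,0,0,0,0,0.045],[0,0,0,0,0,0,0.045],[0,0,0,0,0,0,0.045],[0,0,0,0,0,0,0.045],[0,0,0,0,0,0,0.045],[0,0,-0.02,0,0,0,0.045],[0,0,-0.03,0,0,0,0.045],[0,0,-0.03,0,0,0,0.045],[0,0,-0.03,0,0,0,0.045],[0,0,-0.015,0,0,0,0.045],[0,0,0,0,0,0,0.045],[0,0,0,0,0,0,0.045]]'
python3 - <<'E'
from h import *
c,im=shot("wrist","w14");o=env.get_obs();print(o["tool_pos"],o["grip_width"])
# knife outline size at top-face height of third knife, lit+shadow
g=cv2.cvtColor(im,cv2.COLOR_BGR2GRAY)
u0,v0=[int(x) for x in proj(c,[.5217,-.158,.073])]
print(' '*4,' '.join('%3d'%u for u in range(u0-24,u0+27,3)))
for v in range(v0-57,v0+54,3): print(v,' '.join('%3d'%g[v,u] for u in range(u0-24,u0+27,3)))
# any other knives? scene frame
E
```

```text
time_s: 46.82
tool_pos: [0.5206, -0.1583, 0.0762]
tool_rot: [-180.0, -0.0, 92.4]
force: [-0.7, 0.9, -0.6]
grip_width: 0.0283
grasp_force: 40.0
time_s: 47.82
tool_pos: [0.5211, -0.1585, 0.2021]
tool_rot: [179.9, 0.0, 92.4]
force: [0.4, -0.0, 0.5]
grip_width: 0.0448
grasp_force: 0.0
[ 0.5203 -0.1582  0.2007] 0.04499381445250229
     298 301 304 307 310 313 316 319 322 325 328 331 334 337 340 343 346
138  57  64  64  60  63  65  63  63  68  68  63  65  67  68  65  62  53
141  61  62  67  59  65  65  63  65  64  65  62  63  65  63  63  60  63
144  63  60  61  62  60  64  63  64  61  64  63  61  61  63  64  63  65
147  60  61  59  60  61  59  66 210 159 110  74  63  60  61  62  60  63
150  59  59  63  57  58 111 227 225 229 146 143  60  61  63  60  62  61
153  59  51  59  57  59 224 227 224 227 194 140  97  60  59  59  59  59
156  56  56  58  57  37 223 224 222 225 223 145 147  58  57  61  58  58
159  56  53  55  57  55 223 224 221 224 220 139 152  57  51  57  60  58
162  55  55  56  55 146 222 222 220 225 218 179 151  86  58  58  57  57
165  52  54  51  55 183 221 222 217 225 217 205 144
[... 1264 characters left out ...]
  75  92 104 101 105 100 101 105  22  17  21  18  17
222  22  19  18  14  71  90 103 105 107 100 100 101  15  20  13  17  21
225  21  16  18  21  65  90 107 104 108 104 104  98  14  20  14  13  23
228  19  15  18  16  19  89 103 102 104 100 102  76  18  22  19  13  15
231  14  20  19  18  16  85  99 103 106 101 101  50  17  15  16  23  15
234  27  15  18  19  21  63  87 106 107 106 102  22  20  17  17  23  20
237  34  16  21  14  16  17  72  99 106 102  95  15  14  21  17  20  65
240  59  59  62  22  18  15  18  47 104  89  19  20  26  53  67  65  68
243  65  63  63  64  65  65  63  64  66  68  66  68  85  90  86  68  68
246  63  62  61  67  64  65  65  63  68  65  70  67  90  87  92  89  87
```

Run:
```python
from h import *
for n,px in dict(potrimL=(148,345),potrimR=(222,340),handle=(235,395),bottleL=(398,385),bottleTop=(450,375)).items():
    print(n,[cast("side",*px,z)[:2] for z in (0,.1,.25)])
for n,px in dict(bot_base=(410,128),bot_top=(432,60),potL=(463,215),potR=(523,200)).items():
    print("scene",n,[cast("scene",*px,z)[:2] for z in (0,.1,.25)])
c,im=shot("scene","sc5");c2,im2=shot("side","s5")
# lid tongue predicted pixel
H=np.array([.5002,-.2557]);d=np.array([.2147,.9767]);z=lambda r,a:np.array([*(H+d*r*np.cos(a)),.112+r*np.sin(a)])
for a in (1.6,1.7,1.8): print(a,proj("scene",z(.194,a)),proj("side",z(.194,a)))
h=cv2.absdiff(im,cv2.imread("pics/scene0.png")).max(2)
print(env.get_obs()["qpos"])
L=cv2.cvtColor(im,cv2.COLOR_BGR2GRAY); u,v=proj("scene",z(.194,1.8)).astype(int)
print([u,v]);
for r in range(v-14,v+20,2): print(r,' '.join('%3d'%L[r,q] for q in range(u-30,u+32,2)))
```

```text
potrimL [array([ 0.1301, -0.2177]), array([ 0.1648, -0.282 ]), array([ 0.2169, -0.3785])]
potrimR [array([ 0.2828, -0.2175]), array([ 0.3003, -0.2818]), array([ 0.3264, -0.3784])]
handle [array([ 0.316, -0.341]), array([ 0.3297, -0.3913]), array([ 0.3501, -0.4668])]
bottleL [array([ 0.6331, -0.3453]), array([ 0.6108, -0.3951]), array([ 0.5772, -0.4699])]
bottleTop [array([ 0.741 , -0.3325]), array([ 0.7064, -0.3838]), array([ 0.6545, -0.4608])]
scene bot_base [array([ 0.6315, -0.4597]), array([ 0.5507, -0.3391]), array([ 0.4296, -0.1582])]
scene bot_top [array([ 0.8885, -0.9022]), array([ 0.7759, -0.7268]), array([ 0.607 , -0.4636])]
scene potL [array([ 0.28  , -0.2653]), array([ 0.2428, -0.1688]), array([ 0.1871, -0.0241])]
scene potR [array([ 0.2045, -0.4421]), array([ 0.1767, -0.3236]), array([ 0.135, -0.146])]
1.6 [419.7245  79.8051] [329.1848 251.3796]
1.7 [425.8989  78.547 ] [327.7171 260.8409]
1.8 [431.7359  78.0445] [326.1969 271.2999]
[ 12.4536   6.3039   1.7934 100.2567  -0.2032  73.6126  16.7051]
[np.int64(431), np.int64(78)]
64  66  30  68  89 115 113 109 143 136 131 135 
[... 1411 characters left out ...]
2 106  77 103  99  90  88 132 115 110 115 124 116 110 113 123 122
88  34  31  32  30 121 140 132 130 129 132 132 141 133 115 103  85 116  99  96 133 130 131 131 119 119 129 139 120 121 126 135
90  34  35  32  32 128 137 136 140 143 132 128 128 128 107 110  91 133 110 112 120 125 122 115 114 123 109 128 134 132 133 145
92  32  32  34  34 140 138 136 135 135 139 133 131 134 107 132 148 113 160 131 133 136 137 125 113 115 119 138 140 130 120 110
94  34  32  34  40  86 129 139 140 140 137 144 140 132 159 164 164 146 118 159 124 126 109 111 109 130 138 140 139 137 138 131
96  34  39  46  46  45  49  72  69  49  59 108 134 143 161 155 157 163 100 159 123 123 122 127 137 141 141 125 137 116 119 119
```

```bash
python3 -m jog '[[0,0,-0.03,0,0,0,0],[0,0,-0.03,0,0,0.086,0],[0,0,-0.03,0,0,0.086,0],[0,0,-0.03,0,0,0.086,0],[0,0,-0.03,0,0,0,0],[0,0,-0.025,0,0,0,0],[0,0,0,0,0,0,0],[-0.03,0,0,0,0,0,0],[-0.03,0,0,0,0,0,0],[-0.03,0,0,0,0,0,0],[-0.03,0,0,0,0,0,0],[-0.03,0.001,0,0,0,0,0]]' 20
python3 -m jog '[[-0.03,0.001,0,0,0,0,0],[0,0,0,0,0,0,0],[0,0,0,0,0,0,0],[0,0,0,0,0,0,0]]'
python3 -c "
from h import *
to([.483,-.335,.265],77.6)"
```

```text
time_s: 48.97
tool_pos: [0.4886, -0.3061, 0.3743]
tool_rot: [-179.8, -0.0, 77.6]
force: [0.7, -0.2, 0.7]
grip_width: 0.0004
grasp_force: 0.0
time_s: 49.3
tool_pos: [0.4841, -0.3338, 0.3746]
tool_rot: [-179.9, -0.1, 77.6]
force: [0.3, 0.7, 0.7]
grip_width: 0.0003
grasp_force: 0.0
at [ 0.4841 -0.3338  0.3746] [-179.8607   -0.0893   77.6454] shift(tool) [-0.0015 -0.0006  0.1096] turn [-0.0024 -0.0016  0.0008]
```

```bash
python3 -m jog '[[-0.0015,0,0.02,0,0,0,0],[0,0,0.02,0,0,0,0],[0,0,0.02,0,0,0,0],[0,0,0.02,0,0,0,0],[0,0,0.02,0,0,0,0],[0,0,0.005,0,0,0,0],[0,0,0,0,0,0,0],[0,0,0,0,0,0,0]]'
python3 -m jog '[[0.01,0,0,0,0,0,0],[0.01,0,0,0,0,0,0],[0.01,0,0,0,0,0,0],[0.01,0,0,0,0,0,0],[0.01,0,0,0,0,0,0],[0.01,0,0,0,0,0,0],[0,0,0,0,0,0,0]]'
```

```text
time_s: 49.97
tool_pos: [0.4843, -0.3352, 0.2719]
tool_rot: [180.0, -0.0, 77.7]
force: [0.6, -0.6, 0.1]
grip_width: 0.0003
grasp_force: 0.0
time_s: 50.55
tool_pos: [0.4978, -0.2741, 0.2716]
tool_rot: [180.0, -0.1, 77.9]
force: [0.6, -0.2, 0.3]
grip_width: 0.0003
grasp_force: 0.3
```

```bash
cat > lid.py <<'E'
from h import *
H=np.array([.5002,-.2557]);d=np.array([.2147,.9767]);e=np.array([d[1],-d[0]])
def P(r,s,a): return np.array([*(H+d*r*np.cos(a)+e*s),.112+r*np.sin(a)])
# compare to the pre-open/after-open frames by edge strength along the predicted tongue outline
def score(n,im):
    g=cv2.GaussianBlur(cv2.cvtColor(im,cv2.COLOR_BGR2GRAY),(3,3),0).astype(float)
    gx=cv2.Sobel(g,cv2.CV_64F,1,0);gy=cv2.Sobel(g,cv2.CV_64F,0,1);m=np.hypot(gx,gy)
    c=env.get_calibration(n);out=[]
    for a in np.arange(0,1.95,.05):
        pts=[P(.194,s,a) for s in np.linspace(-.024,.024,15)]
        q=np.array([proj(c,p) for p in pts]); 
        out.append(max(np.mean([m[int(round(v))+k,int(round(u))] for u,v in q if 1<u<638 and 3<v<396] or [0]) for k in(-1,0,1)))
    i=np.argsort(out)[::-1][:4]; return [(round(.05*j,2),round(out[j])) for j in i]
if __name__=="__main__":
    for n,f in (("scene","scene0"),("scene","sc5"),("side","s5")): print(f,score(n,cv2.imread(f"pics/{f}.png")))
    for n in("scene","side"):
        c,im=shot(n); print(n,"now",score(n,im))
E
python3 lid.py
python3 - <<'E'
from h import *
import glob
a=cv2.imread("pics/sc5.png");c,b=shot("scene","sc6")
dd=cv2.absdiff(a,b).max(2)>30
ys,xs=np.where(dd[50:135,395:520]); 
for r in range(50,136,4): print(r,''.join('#' if dd[r:r+4,q:q+4].mean()>.3 else '.' for q in range(330,480,4)))
E
```

```text
scene0 [(np.float64(0.2), 182), (np.float64(0.0), 162), (np.float64(1.65), 162), (np.float64(1.7), 150)]
sc5 [(np.float64(0.0), 336), (np.float64(0.05), 227), (np.float64(1.7), 200), (np.float64(1.65), 195)]
s5 [(np.float64(0.05), 370), (np.float64(0.25), 368), (np.float64(0.0), 351), (np.float64(1.45), 349)]
scene now [(np.float64(0.0), 334), (np.float64(0.05), 225), (np.float64(0.1), 173), (np.float64(1.45), 158)]
side now [(np.float64(1.9), 194), (np.float64(0.05), 183), (np.float64(0.0), 161), (np.float64(1.5), 158)]
50 ...........####################.......
54 ...........#####################......
58 ..........#########################...
62 ..........###....##.###############...
66 ..........#########################...
70 .......##############.############....
74 .....################.############....
78 ....#############################.....
82 ....##########################........
86 ....#######################...........
90 ....#####################.#...........
94 ....#.#####################...........
98 .......#####################..........
102 ........####..#############...........
106 .........###.##############...........
110 .........###.##############...........
114 .........###..##############..........
118 .........###..##############..........
122 .........##...######.#..####..........
126 .............###.##.....###...........
130 .............###..####..##............
134 ................###.######............
```

```bash
python3 -m jog '[[0.014,0,0,0,0,0,0],[0.014,0,0,0,0,0,0],[0.014,0,0,0,0,0,0],[0.014,0,0.0016,0,0,0,0],[0.013,0,0.003,0,0,0,0],[0.013,0,0.003,0,0,0,0],[0.0125,0,0.003,0,0,0,0],[0,0,0,0,0,0,0],[0,0,0,0,0,0,0]]'
python3 lid.py | tail -2
python3 -m jog '[[0.012,0,0.009,0,0,0,0],[0.012,0,0.009,0,0,0,0],[0.0115,0,0.0094,0,0,0,0],[0,0,0,0,0,0,0],[0,0,0,0,0,0,0]]'
python3 lid.py | tail -2
```

```text
time_s: 51.45
tool_pos: [0.5173, -0.1834, 0.2609]
tool_rot: [-180.0, -0.1, 77.8]
force: [-1.2, -0.6, 1.0]
grip_width: 0.0004
grasp_force: 0.5
scene now [(np.float64(0.0), 335), (np.float64(0.05), 227), (np.float64(0.95), 209), (np.float64(0.1), 173)]
side now [(np.float64(0.05), 313), (np.float64(0.1), 311), (np.float64(0.2), 279), (np.float64(1.45), 262)]
time_s: 51.97
tool_pos: [0.524, -0.1482, 0.232]
tool_rot: [-179.8, -0.1, 77.8]
force: [-0.1, -0.2, 2.0]
grip_width: 0.0005
grasp_force: 0.6
scene now [(np.float64(0.0), 336), (np.float64(0.05), 227), (np.float64(1.05), 181), (np.float64(0.1), 174)]
side now [(np.float64(0.25), 322), (np.float64(1.3), 291), (np.float64(0.15), 286), (np.float64(1.35), 233)]
```

```bash
python3 -m jog '[[0.0095,0,0.0115,0,0,0,0],[0.009,0,0.012,0,0,0,0],[0.009,0,0.012,0,0,0,0],[0.006,0,0.014,0,0,0,0],[0.006,0,0.014,0,0,0,0],[0.005,0,0.0135,0,0,0,0],[0,0,0,0,0,0,0],[0,0,0,0,0,0,0]]'
python3 -m jog '[[0.002,0,0.008,0,0,0,0],[0.002,0,0.008,0,0,0,0],[0.0015,0,0.0085,0,0,0,0],[0,0,0,0,0,0,0],[0,0,0,0,0,0,0]]'
python3 lid.py | tail -2
```

```text
time_s: 52.73
tool_pos: [0.533, -0.1059, 0.1552]
tool_rot: [-179.8, -0.0, 77.7]
force: [-0.9, 0.8, 2.0]
grip_width: 0.0005
grasp_force: 1.0
time_s: 53.15
tool_pos: [0.5347, -0.1016, 0.1313]
tool_rot: [-179.9, 0.0, 77.6]
force: [-1.3, -0.8, 3.2]
grip_width: 0.0004
grasp_force: 1.2
scene now [(np.float64(0.0), 426), (np.float64(0.35), 207), (np.float64(0.25), 186), (np.float64(0.3), 169)]
side now [(np.float64(1.6), 283), (np.float64(1.55), 215), (np.float64(1.75), 206), (np.float64(0.1), 206)]
```

```bash
python3 -m jog '[[0.006,0,0,0,0,0,0],[0.006,0,0,0,0,0,0],[0,0,0.004,0,0,0,0],[0,0,0.004,0,0,0,0],[0,0,0,0,0,0,0],[0,0,0,0,0,0,0]]'
python3 -m jog '[[0,0,0.002,0,0,0,0],[0,0,0.002,0,0,0,0],[0,0,0,0,0,0,0],[0,0,0,0,0,0,0]]'
python3 -m jog '[[0,0,0.001,0,0,0,0],[0,0,0.001,0,0,0,0],[0,0,0,0,0,0,0],[0,0,0,0,0,0,0]]'
```

```text
time_s: 53.75
tool_pos: [0.5392, -0.0878, 0.1245]
tool_rot: [179.9, -0.1, 77.7]
force: [1.3, 2.1, 3.8]
grip_width: 0.0002
grasp_force: 2.1
time_s: 54.08
tool_pos: [0.5389, -0.0882, 0.1205]
tool_rot: [179.9, -0.1, 77.7]
force: [1.9, 2.9, 4.1]
grip_width: 0.0004
grasp_force: 2.3
time_s: 54.42
tool_pos: [0.5368, -0.0905, 0.117]
tool_rot: [-179.9, 0.1, 77.6]
force: [0.0, -0.9, -0.1]
grip_width: 0.0006
grasp_force: 0.0
```

```bash
python3 lid.py; python3 -m jog '[[0,0,0.0015,0,0,0,0],[0,0,0.0015,0,0,0,0],[0,0,0,0,0,0,0],[0,0,0,0,0,0,0]]'
python3 -m jog '[[0,0,0.001,0,0,0,0],[0,0,0.001,0,0,0,0],[0,0,0,0,0,0,0],[0,0,0,0,0,0,0]]'
```

```text
scene0 [(np.float64(0.2), 182), (np.float64(0.0), 162), (np.float64(1.65), 162), (np.float64(1.7), 150)]
sc5 [(np.float64(0.0), 336), (np.float64(0.05), 227), (np.float64(1.7), 200), (np.float64(1.65), 195)]
s5 [(np.float64(0.05), 370), (np.float64(0.25), 368), (np.float64(0.0), 351), (np.float64(1.45), 349)]
scene now [(np.float64(0.0), 328), (np.float64(1.65), 163), (np.float64(0.25), 152), (np.float64(1.7), 151)]
side now [(np.float64(0.1), 340), (np.float64(1.6), 320), (np.float64(0.0), 310), (np.float64(0.05), 309)]
time_s: 54.85
tool_pos: [0.5369, -0.0906, 0.1154]
tool_rot: [-179.9, 0.1, 77.6]
force: [-3.5, 0.0, 7.0]
grip_width: 0.0002
grasp_force: 3.6
time_s: 55.18
tool_pos: [0.537, -0.0906, 0.1152]
tool_rot: [-179.9, 0.0, 77.6]
force: [-8.5, 1.0, 16.7]
grip_width: 0.0005
grasp_force: 8.4
```

```bash
python3 -m jog '[[0,0,0.001,0,0,0,0],[0,0,0,0,0,0,0],[0,0,-0.005,0,0,0,0],[0,0,-0.01,0,0,0,0],[0.01,0,-0.03,0,0,0,0],[0.02,0,-0.03,0,0,0,0],[0.02,0,-0.03,0,0,0,0],[0.02,0,-0.03,0,0,0,0],[0.03,0,0,0,0,0,0],[0.03,0,0,0,0,0,0],[0,0,0,0,0,0,0],[0,0,0,0,0,0,0]]'
python3 -m jog '[[0,0,0,0,0,0,0],[0,0,0,0,0,0,0],[0,0,0,0,0,0,0],[0,0,0,0,0,0,0],[0,0,0,0,0,0,0],[0,0,0,0,0,0,0],[0,0,0,0,0,0,0],[0,0,0,0,0,0,0],[0,0,0,0,0,0,0],[0,0,0,0,0,0,0],[0,0,0,0,0,0,0],[0,0,0,0,0,0,0]]'
python3 - <<'E'
from h import *
for n,o in (("scene","scene0"),("side","side0")):
    c,im=shot(n,n+"F"); a=cv2.imread(f"pics/{o}.png"); s5=cv2.imread("pics/"+("sc5" if n=="scene" else "s5")+".png")
    pts=np.array([proj(c,[.5002+.2147*r+.9767*s,-.2557+.9767*r-.2147*s,.118]) for r in(-.03,.21) for s in(-.09,.09)]);x0,y0=pts.min(0).astype(int);x1,y1=pts.max(0).astype(int)
    D=cv2.absdiff(im,a).max(2)>35;E=cv2.absdiff(s5,a).max(2)>35
    print(n,(x0,y0,x1,y1),"diff now vs start",D[y0:y1,x0:x1].mean(),"open vs start",E[y0:y1,x0:x1].mean())
    for r in range(y0-30,y1+6,5): print(r,''.join('#' if D[r:r+5,q:q+4].mean()>.4 else '.' for q in range(x0-20,x1+60,4)),''.join('#' if E[r:r+5,q:q+4].mean()>.4 else '.' for q in range(x0-20,x1+60,4)))
print(env.get_obs()["tool_pos"])
E
```

```text
time_s: 56.18
tool_pos: [0.5655, 0.0393, 0.2466]
tool_rot: [-180.0, -0.0, 77.9]
force: [-1.1, -0.9, -0.3]
grip_width: 0.0004
grasp_force: 0.0
time_s: 57.18
tool_pos: [0.5656, 0.0371, 0.2469]
tool_rot: [180.0, 0.0, 77.6]
force: [-0.5, 0.0, 0.0]
grip_width: 0.0001
grasp_force: 0.0
scene (np.int64(322), np.int64(122), np.int64(435), np.int64(187)) diff now vs start 0.04805990469707284 open vs start 0.4675289312457454
92 .#.....##........................................ #########..####################..#...............
97 ####...#......................................... ########......##.################................
102 ....#...##....................................... ########........##...##########..#...............
107 ..#########...................................... #######.........###.#############................
112 ..#########...................................... ####............###.############.................
117 ##.#######....................................... .###............###..##.#######...#..............
122 #..#######....................................... .##...
[... 3703 characters left out ...]
.......................................... .......###....#########....##.................
313 .............................................. .######.####.#######.......##.................
318 .............................................. ..#####.##..#.....###......#..................
323 .............................................. #################.............................
328 .............................................. #########################.....................
333 .............................................. ##########################....................
338 .............................................. ######..##################....................
[0.5656 0.0371 0.2469]
```

Run:
```python
from h import *
for n in("scene","side"):
    a=cv2.imread(f"pics/{n}0.png")
    b=cv2.imread(f"pics/{n}F.png");b2=shot(n)[1]
    for k,p in dict(pin=[.4445,.0885,.116],tin=[.636,.0959,.05],timer=[cast("scene",333,276,.046)[0],cast("scene",333,276,.046)[1],.046]).items():
        u,v=proj(n,p).astype(int);s=(slice(v-10,v+8),slice(u-8,u+8))
        r=cv2.matchTemplate(b[v-18:v+16,u-16:u+16],a[s],cv2.TM_CCOEFF_NORMED);_,m,_,l=cv2.minMaxLoc(r);print(n,k,(u,v),round(m,2),l[0]-8,l[1]-8)
    c=env.get_calibration(n);u,v=proj(c,[.5217+.025,-.158+.11,.2]).astype(int)
    print("late diff",(cv2.absdiff(b,b2).max(2)>35).mean())
```

```text
scene pin (np.int64(324), np.int64(214)) 0.88 0 0
scene tin (np.int64(274), np.int64(191)) 0.99 0 0
scene timer (np.int64(333), np.int64(276)) 1.0 0 0
late diff 0.0
side pin (np.int64(291), np.int64(199)) 0.96 0 0
side tin (np.int64(366), np.int64(213)) 1.0 0 0
side timer (np.int64(251), np.int64(205)) 1.0 0 0
late diff 2.734375e-05
```

Everything is in place: the lid is holding shut, the pin is back in its holder, and the tin and timer haven't moved. Handing in.

```bash
python3 -c "
from cell import env
print(env.sign_off())"
```

```text
the job is handed in; nothing more can be done
None
```

I opened the cutter with the mid-sized pin, threaded all three knives flat onto the shaft, shut the lid (it stayed shut when let go), stood the pin back in its holder, left the tin and timer unmoved, and handed the job in at about 57 s.

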